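Build up a gang of milling cutters on a stub arbor

TASK

Build up the milling gang on the stub arbor that stands in its tightening block: slide on the large cutter first, right down to the arbor's shoulder, then the tall spacer, the small cutter and last the thin spacer, each fully down and flat on the one below. I will run the nut on myself, so leave the nut, the thin slitting saw, the brass block and the hex key lying where they are.

Things in the scene. Friction and masses are not known exactly. Their poses are not given: they have to be found in the camera images.
- large_cutter: Side-milling cutter, the larger of two: a steel ring with 14 coarse teeth around it, 64 mm over the teeth, 13 mm thick, bore 28 mm, about 0.2 kg. It lies flat on the bench. Origin on its axis at its underside, z up along the axis; yaw has no meaning.
- tall_spacer: Plain smooth steel spacer ring, the taller of two: 44 mm outside, 20 mm high, bore 28 mm. It lies flat on the bench. Origin on its axis at its underside, z up along the axis.
- small_cutter: Side-milling cutter, the smaller of two: a steel ring with 12 teeth, 52 mm over the teeth, 10 mm thick, bore 28 mm. It lies flat on the bench. Origin on its axis at its underside, z up along the axis.
- thin_spacer: Plain smooth steel spacer ring, the thinner of two: 40 mm outside, 10 mm high, bore 28 mm. It lies flat on the bench. Origin on its axis at its underside, z up along the axis.
- arbor: Stub milling arbor upright in an aluminium block, fixed. Origin on the bench under the block's centre, z up along the arbor. Block 90 x 90 mm to z = 45 mm; flange 63 mm across to z 65; shoulder 40 mm across to z 77, the first ring's seat; arbor 25 mm in diameter to z 123; cone to z 129; threaded stud 16 mm thick to its end at z 139. Once stacked, the rings' undersides are at z 77, 90, 110, 120.
- endmill_holder: Not part of the job, an obstacle: a second, equal tightening block fixed to the bench, holding a dark holder with a 16 mm end mill that points up, 145 mm high overall. Origin at the centre of the block's underside.
- arbor_nut: The arbor's dark hexagon nut, 30 mm across flats, 14 mm high, lying flat; leave it. Origin at the centre of its underside.
- slitting_saw: Not part of the job: a thin slitting saw, a flat steel disc 76 mm across and only 4 mm thick with 36 fine teeth and a 28 mm bore, lying flat; leave it. Origin at the centre of its underside.
- brass_block: Brass block 50 x 40 x 26 mm (x, y, z) with two dark holes in its top; leave it. Origin at the centre of its underside.
- hex_key: Dark steel hex key of 8 mm bar lying flat: long arm from x = -50 to +50 mm along its x axis, short arm 32 mm towards its +y at the +x end. Origin at the middle of the long arm, on the bench; leave it.
Things that resemble listed ones, but are neither listed nor needed, are in the scene too. What is shaped like the large_cutter but blue or pink is not meant. What is shaped like the thin_spacer but pink is not meant.

How it is judged:
By the outcome, as a careful person would: the job done as asked, in the order asked, and still so for the second after the job is handed in, with the robot touching nothing.
It also fails if it takes over 96 s, if anything falls off the work surface, if the arm or the gripper's body presses on something with over 40 N, if the wrist force passes 120 N, or if a joint passes its speed limit or range.

ROBOT

A 6-joint arm with a two-finger parallel gripper is mounted at the origin on the work surface. World frame = base frame: x ahead of the robot, y to its left, z up, the work surface at z = 0. Lengths are in m, angles in rad, forces in N, time in s.
With the tool pointing down it reaches from about 0.275 to 0.85 m from the base axis. Payload 19 kg.
Tool frame: the origin (TCP) lies on the centre line of the jaws, within the pads' length; the fingertips stand 14 mm ahead of it and the grasp point (between the pads) lies 5 mm behind it (finger_overhang is the x of the fingertips in the tool frame, in m); x points along the fingers, y is the direction in which the jaws open and shut, and the axes are right-handed (so a half turn about x gives the same grasp; the last joint's range is limited). The gripper opens to 85 mm and grips with 20 to 120 N. Pads are 22 mm wide; open, the fingers measure 114 mm over their backs; the gripper's body (76 mm by 85 mm) begins 54 mm behind the grasp point. The pads swing forward as they close: fully open they stand 13 mm farther back than shut.
Start: joints at [1.044, 0.15, 1.437, -0, 1.554, -0.134], TCP at [0.22, 0.531, 0.245] pointing down, gripper open.
Joint ranges: [-2.8, 2.8], [-0.68, 2.1], [0.12, 2.68], [-1.39, 4.53], [0.16, 2.79], [-2.81, 2.81]. Speed limits (rad/s): [1.89, 1.89, 2.22, 3.01, 3.01, 3.01].

INTERFACE

Orientations are given as a rotation vector (axis times angle).
In Python, from rig import * gives the robot as it stands.
- The arm moves only by the tool play_rows, never from a script. Its argument "increments" is a list of rows, each an object of numbers: "wx", "wy", "wz": the turn, a rotation vector about the tool's x, y, z in units of 5 degrees (1.0 is 5 degrees); "x", "y", "z": the shift along the tool's x, y, z in units of 40 mm (1.0 is 40 mm); "fingers": the closure in counts, from 0 (fully open) to 255 (shut). A call has 1 to 8 rows; each row shifts and turns the commanded pose from where the row before left it, along the tool's axes as they then stand; what a row does not reach is not made up. A row lasts 1/10 s, in which the tool goes at most 50 mm and 8.59 degrees, less where a joint would pass 70% of its speed; a pose out of reach is approached as far as the arm can. A call is refused whole if a number of a shift passes 1 or a number of a turn 1, either way. A call with a gripper value outside its range is refused whole. The fingers move at their own pace and stop on an object; "squeeze" is the grip in N (left out, the last holds). Time passes only in rows, so rows that do not move let the fingers close. It gives the time, the measured TCP pose, the force and the opening at its end, in the units of the state.
- get_obs(): the state, without advancing time (a new reading comes with each control period).
- snapshot(name): name is "scene" or "top"; returns the picture (420x560x3 uint8, red, green, blue); there is no depth.
- camera_params(name): a dict with "K" (3x3 intrinsics, pixels), "extrinsics" (4x4, takes a point from camera to world coordinates). Camera axes: x right, y down, z forward; pixel columns grow to the right and rows downward; lengths in m; the calibration is good to about 2 mm. A picture is of the moment at which its call begins. camera_params takes no time and is no camera call.
- hand_in(): hands the job in, once; it reports no verdict.
The state is a dict: "t": time; "joint_pos": joint angles; "dq": joint speeds; "effort": joint torques, N m; "position": TCP position; "orientation": TCP orientation; "force": force on the tool from outside, world axes, zero at the start; "torque": the same for the moment, N m; "width": opening from 0.0 (shut) to 1.0 (fully open).
Only numpy, scipy, OpenCV 4.12 (cv2) and the standard library are available. Lean on these libraries where they do the work, as an engineer would, in place of code of your own. Each camera call takes 0.05 s, during which the arm holds its last target.

## Working session

There is one attempt and no reset: what is moved stays moved. The work goes in short steps, Python scripts to look and compute and a tool call to move; the robot and the scene stay as the last step left them, time stands still between calls to the robot, and variables do not carry over. Pictures are saved under pics/ and viewed, and the job is handed in when it is done.

Besides the shell and the picture viewer there is one more tool, called as name([rows], argument=value, ...), one row to a line, values as JSON. play_rows: Moves the arm, as the interface text tells. Its arguments: {"type":"object","properties":{"increments":{"type":"array"},"squeeze":{"type":"number"}},"required":["increments"]}

```bash
mkdir -p pics; ls; python3 - <<'E'
from rig import *
import cv2,numpy as np
print(get_obs())
for n in("scene","top"):
    cv2.imwrite(f"pics/{n}0.png",snapshot(n)[:,:,::-1])
    p=camera_params(n);print(n,np.round(p["K"],1).tolist(),np.round(p["extrinsics"],4).tolist())
E
```

```text
pics
{'t': 0.0, 'joint_pos': array([ 1.04401852e+00,  1.50941513e-01,  1.43799150e+00,  4.28472022e-07,
        1.55375064e+00, -1.33983238e-01]), 'dq': array([ 2.87979051e-04,  7.51481240e-05,  5.49341643e-04, -1.05302018e-03,
        1.79530854e-03, -9.09486547e-04]), 'effort': array([-3.00412015e-03, -7.13063335e+01, -5.70887911e+01, -4.72050615e-04,
        8.73499608e-03,  8.02469856e-06]), 'position': array([0.21999928, 0.53102761, 0.24472045]), 'orientation': array([ 0.30734134,  1.54909851, -0.30897082]), 'force': array([0.56690562, 0.77169088, 0.12396762]), 'torque': array([-0.04049803,  0.01622143,  0.0231516 ]), 'width': 0.9981092600943887}
scene [[529.5, 0.0, 281.1], [0.0, 529.5, 205.8], [0.0, 0.0, 1.0]] [[-0.209, 0.8096, -0.5485, 1.1258], [0.9778, 0.1644, -0.13, 0.1603], [-0.015, -0.5635, -0.826, 0.9205], [0.0, 0.0, 0.0, 1.0]]
top [[407.3, 0.0, 277.0], [0.0, 407.3, 207.3], [0.0, 0.0, 1.0]] [[-0.0269, -0.9912, 0.1293, 0.39], [-0.9995, 0.0243, -0.0221, 0.018], [0.0188, -0.1298, -0.9914, 1.0659], [0.0, 0.0, 0.0, 1.0]]
```

View pics/scene0.png

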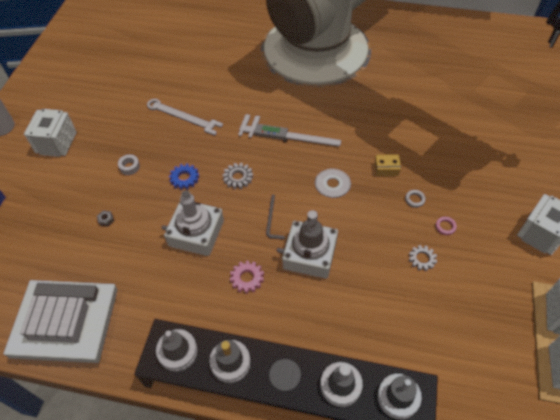

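View pics/top0.png

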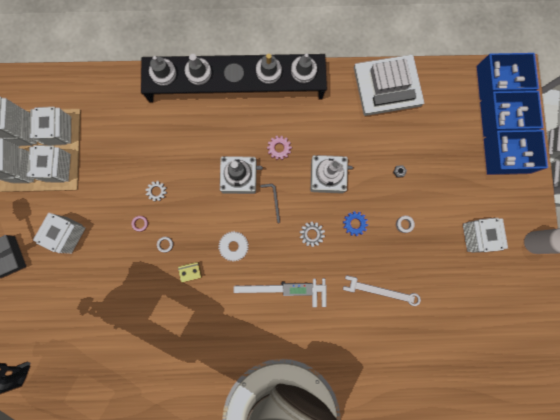

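```bash
cat > h.py <<'E'
import numpy as np,cv2
from rig import *
def ray(n,u,v,z,p=None):
    p=p or camera_params(n);K=np.array(p["K"]);E=np.array(p["extrinsics"])
    d=E[:3,:3]@np.linalg.inv(K)@[u,v,1];o=E[:3,3]
    return (o+d*(z-o[2])/d[2])
def proj(n,P):
    p=camera_params(n);K=np.array(p["K"]);E=np.linalg.inv(np.array(p["extrinsics"]))
    q=K@(E[:3,:3]@np.array(P)+E[:3,3]);return q[:2]/q[2]
def crop(im,c,r=24,s=8):
    u,v=map(int,c);return cv2.resize(im[v-r:v+r,u-r:u+r],None,fx=s,fy=s,interpolation=cv2.INTER_CUBIC)
E
python3 - <<'E'
from h import *
t=cv2.imread("pics/top0.png");s=cv2.imread("pics/scene0.png")
cv2.imwrite("pics/c1.png",np.vstack([np.hstack([crop(t,c,22,6) for c in[(312,234),(406,224),(156,190)]]),np.hstack([crop(t,c,22,6) for c in[(165,244),(330,174),(238,174)]])]))
cv2.imwrite("pics/c2.png",np.vstack([np.hstack([crop(s,c,22,6) for c in[(237,175),(128,164),(423,258)]]),np.hstack([crop(s,c,22,6) for c in[(415,198),(192,213),(312,235)]])]))
E
```

```text
(no output)
```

View pics/c1.png

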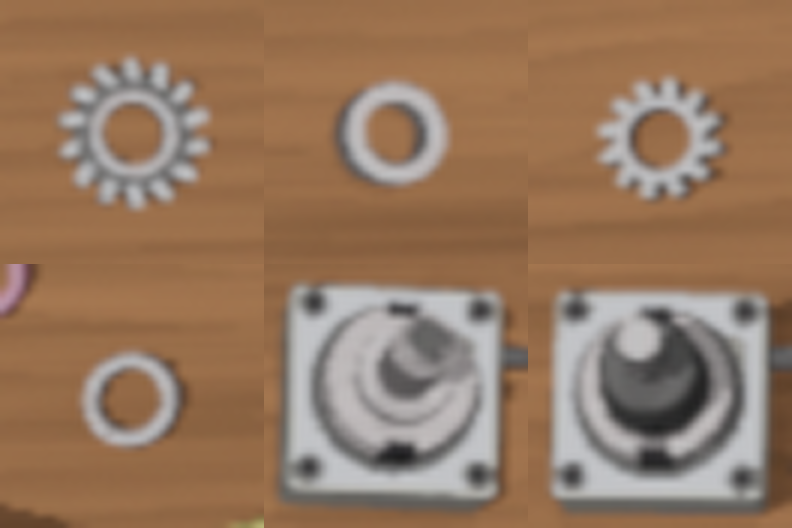

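View pics/c2.png

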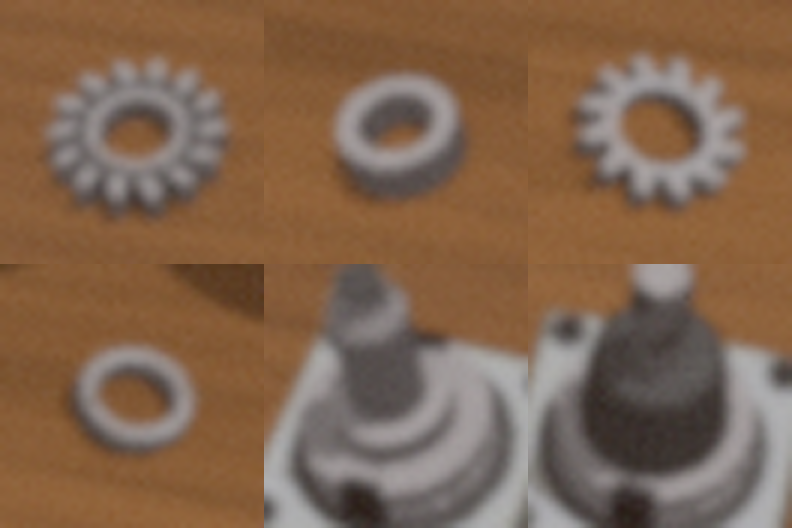

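```bash
python3 - <<'E'
from h import *
import rig
print([ (k) for k in dir(rig) if not k.startswith('_')], getattr(rig,'finger_overhang',None))
from scipy.spatial.transform import Rotation as R
o=get_obs();print(np.round(R.from_rotvec(o['orientation']).as_matrix(),3))
ims={"top":cv2.imread("pics/top0.png"),"scene":cv2.imread("pics/scene0.png")}
objs={"large":(13,.064,(312,234),(237,175)),"tall":(20,.044,(406,224),(128,161)),"small":(10,.052,(156,190),(423,258)),"thin":(10,.040,(165,244),(415,198)),"nut":(14,.03,(400,171),(105,218)),"saw":(4,.076,(233,246),(333,182))}
for n,(h,d,ct,cs) in objs.items():
    for v,c in(("top",ct),("scene",cs)):
        im=ims[v];hsv=cv2.cvtColor(im,cv2.COLOR_BGR2HSV)
        r=26;u0,v0=c[0]-r,c[1]-r
        sub=cv2.resize(hsv[v0:v0+2*r,u0:u0+2*r],None,fx=4,fy=4,interpolation=cv2.INTER_CUBIC)
        m=((sub[:,:,1]<80)&(sub[:,:,2]>(145 if n!="nut" else 0))).astype(np.uint8)*255
        if n=="nut": m=((sub[:,:,1]<110)).astype(np.uint8)*255
        cs_,hi=cv2.findContours(m,cv2.RETR_CCOMP,cv2.CHAIN_APPROX_NONE)
        i=max((j for j in range(len(cs_)) if hi[0][j][3]<0 and cv2.pointPolygonTest(cv2.convexHull(cs_[j]),(r*4,r*4),False)>=0),key=lambda j:cv2.contourArea(cs_[j]),default=None)
        if i is None: print(n,v,'none');continue
        P=lambda k:np.array([ray(v,(q[0][0]+.5)/4-.5+u0,(q[0][1]+.5)/4-.5+v0,h/1000,pp)[:2] for q in k])
        pp=camera_params(v)
        W=P(cs_[i]);(cx,cy),rad=cv2.minEnclosingCircle((W*1000).astype(np.float32))
        out=[round(cx,1),round(cy,1),round(2*rad,1)]
        M=P(cv2.convexHull(cs_[i]));A=cv2.moments((M*1000).astype(np.float32));out+=['hull',round(A['m10']/A['m00'],1),round(A['m01']/A['m00'],1)]
        hs=[j for j in range(len(cs_)) if hi[0][j][3]==i]
        if hs:
            j=max(hs,key=lambda j:cv2.contourArea(cs_[j]));H=P(cs_[j]);A=cv2.moments((H*1000).astype(np.float32))
            out+=['hole',round(A['m10']/A['m00'],1),round(A['m01']/A['m00'],1),round(2*np.sqrt(A['m00']/np.pi),1)]
        print(n,v,out)
E
```

```text
['PlanningError', 'camera_params', 'finger_overhang', 'get_obs', 'hand_in', 'snapshot'] 0.014
[[-0.001  0.383  0.924]
 [-0.001  0.924 -0.383]
 [-1.    -0.001 -0.   ]]
large top [457.6, -86.8, 52.9, 'hull', 456.8, -89.8, 'hole', 456.3, -93.6, np.float64(26.1)]
large scene none
tall top [475.6, -337.5, 45.8, 'hull', 475.7, -338.0, 'hole', 475.6, -338.1, np.float64(27.1)]
tall scene [479.9, -337.4, 43.7, 'hull', 480.0, -337.1, 'hole', 479.9, -336.6, np.float64(29.0)]
small top [579.7, 311.7, 55.1, 'hull', 579.8, 311.7, 'hole', 579.8, 312.0, np.float64(26.8)]
small scene [581.5, 312.9, 52.7, 'hull', 581.8, 312.7, 'hole', 582.3, 312.7, np.float64(28.2)]
thin top [439.5, 287.5, 41.7, 'hull', 439.4, 288.1, 'hole', 439.4, 288.4, np.float64(27.1)]
thin scene [442.4, 288.6, 38.9, 'hull', 442.5, 288.6]
nut top [616.6, -333.8, 38.2, 'hull', 617.2, -333.6]
nut scene [624.2, -331.2, 40.2, 'hull', 624.4, -331.6]
saw top [430.6, 111.1, 79.3, 'hull', 430.6, 111.0, 'hole', 430.7, 111.1, np.float64(24.9)]
saw scene [433.4, 111.4, 75.0, 'hull', 433.4, 111.8, 'hole', 434.2, 112.1, np.float64(27.1)]
```

```bash
python3 - <<'E'
from h import *
ims={"top":cv2.imread("pics/top0.png"),"scene":cv2.imread("pics/scene0.png")}
def meas(v,c,r,h,cond,lab):
    im=ims[v];hsv=cv2.cvtColor(im,cv2.COLOR_BGR2HSV);u0,v0=c[0]-r,c[1]-r;pp=camera_params(v)
    sub=cv2.resize(hsv[v0:v0+2*r,u0:u0+2*r],None,fx=4,fy=4,interpolation=cv2.INTER_CUBIC)
    m=cond(sub).astype(np.uint8)*255
    cv2.imwrite(f"pics/m_{lab}_{v}.png",np.hstack([cv2.cvtColor(m,cv2.COLOR_GRAY2BGR),cv2.cvtColor(sub,cv2.COLOR_HSV2BGR)]))
    cs_,hi=cv2.findContours(m,cv2.RETR_CCOMP,cv2.CHAIN_APPROX_NONE)
    i=max((j for j in range(len(cs_)) if hi[0][j][3]<0),key=lambda j:cv2.contourArea(cs_[j]))
    f=lambda k:np.array([ray(v,(q[0][0]+.5)/4-.5+u0,(q[0][1]+.5)/4-.5+v0,h/1000,pp)[:2] for q in k])*1000
    W=f(cs_[i]).astype(np.float32);hu=cv2.convexHull(W);A=cv2.moments(hu)
    print(lab,v,np.round(cv2.minEnclosingCircle(W)[0],1),np.round(cv2.minEnclosingCircle(W)[1]*2,1),'hull',round(A['m10']/A['m00'],1),round(A['m01']/A['m00'],1),'rect',cv2.minAreaRect(W))
    for j in range(len(cs_)):
        if hi[0][j][3]==i and cv2.contourArea(cs_[j])>800:
            H=f(cs_[j]).astype(np.float32);A=cv2.moments(H);print('  hole',round(A['m10']/A['m00'],1),round(A['m01']/A['m00'],1),2*np.sqrt(A['m00']/np.pi))
for v,c in(("top",(312,234)),("scene",(237,175))):
    meas(v,c,24,13,lambda s:(s[:,:,1]<105)&(s[:,:,2]>90),"large")
for v,c in(("top",(330,174)),("scene",(195,222))):
    meas(v,c,40,45,lambda s:(s[:,:,1]<60)&(s[:,:,2]>130),"arb")
    im=ims[v];cv2.imwrite(f"pics/arb_{v}.png",crop(im,c,36,8))
E
```

```text
large top [456.  -93.9] 69.7 hull 456.2 -93.7 rect ((456.29052734375, -93.63441467285156), (69.163818359375, 66.9429702758789), 77.7476806640625)
  hole 456.1 -93.5 23.019095457371776
large scene [463.2 -91.4] 74.3 hull 463.1 -92.1 rect ((463.4970397949219, -92.09568786621094), (73.06806945800781, 67.2240982055664), 14.564587593078613)
  hole 461.7 -91.9 20.45999739846575
arb top [ 609.6 -141. ] 123.5 hull 609.7 -140.8 rect ((609.6401977539062, -140.39227294921875), (92.44277954101562, 91.15686798095703), 86.2294921875)
  hole 592.0 -132.3 30.79134739658194
  hole 633.6 -155.4 22.226876454767673
arb scene [ 615.9 -139.4] 121.4 hull 616.8 -138.7 rect ((615.50390625, -139.7858428955078), (91.10090637207031, 90.45402526855469), 85.97454071044922)
```

View pics/arb_top.png

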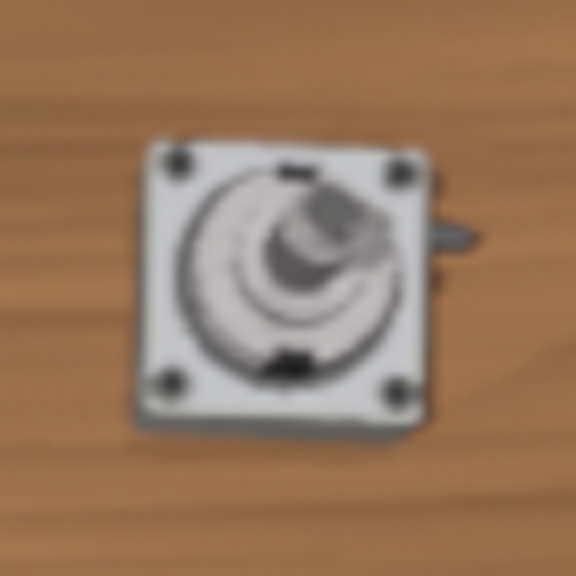

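View pics/arb_scene.png

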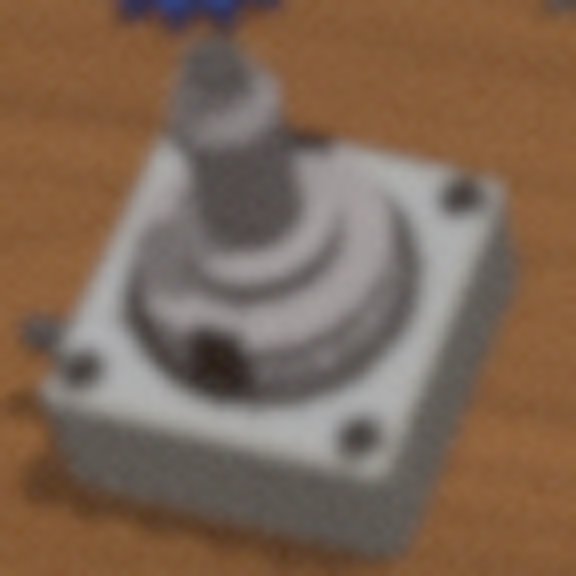

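View pics/m_large_scene.png

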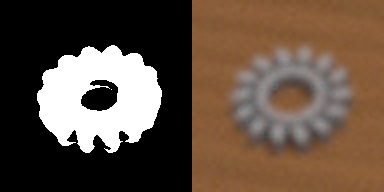

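```bash
python3 - <<'E'
from h import *
f=lambda p,c,r=36:((p[0]+.5)/8-.5+c[0]-r,(p[1]+.5)/8-.5+c[1]-r)
print('holes top',ray("top",*f((286.75,278.5),(330,174)),.045),'scene',ray("scene",*f((272.5,282.5),(195,222)),.045))
print('flange top view',ray("top",*f((295,275),(330,174)),.062))
# clean contrast crops for the stud
for n,c in(("top",(337,168)),("scene",(188,200))):
    im=cv2.imread(f"pics/{n}0.png");k=crop(im,c,20,20);k=cv2.convertScaleAbs(k,alpha=1.2)
    for X,Y in[(610.5,-140.5),(613,-139.5),(615.5,-139)]:
        for z,col in((.139,(0,0,255)),(.123,(0,255,0)),(.077,(255,0,0))):
            u,v=proj(n,(X/1000,Y/1000,z));cv2.circle(k,(int((u+.5-c[0]+20)*20),int((v+.5-c[1]+20)*20)),4,col,-1)
    cv2.imwrite(f"pics/stud_{n}.png",cv2.resize(k,(590,590)))
E
```

```text
holes top [ 0.61016472 -0.14145853  0.045     ] scene [ 0.61424638 -0.14080558  0.045     ]
flange top view [ 0.60756398 -0.14145777  0.062     ]
```

View pics/stud_top.png

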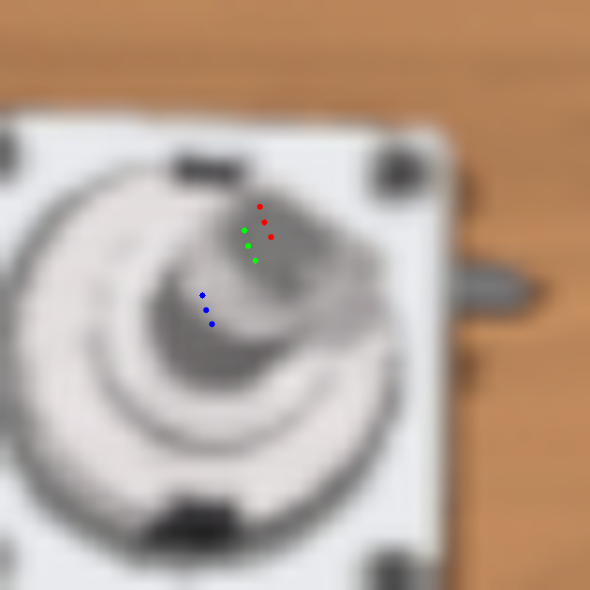

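View pics/stud_scene.png

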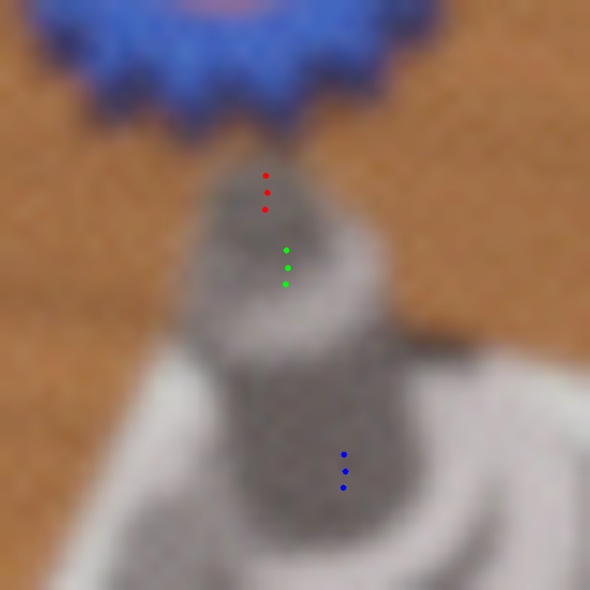

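```bash
python3 - <<'E'
from h import *
def ov(n,c,X,Y,r=26,s=22):
    im=cv2.imread(f"pics/{n}0.png");k=crop(im,c,r,s)
    for z,rad,col in((.139,8,(0,0,255)),(.123,12.5,(0,255,0)),(.077,12.5,(255,0,0)),(.077,20,(255,0,0)),(.065,31.5,(0,255,255))):
        pts=[(np.array(proj(n,(X+rad/1000*np.cos(a),Y+rad/1000*np.sin(a),z)))+.5-np.array(c)+r)*s for a in np.linspace(0,6.283,60)]
        cv2.polylines(k,[np.array(pts,np.int32)],True,col,1)
    return cv2.resize(k,(590,590),interpolation=cv2.INTER_AREA)
cv2.imwrite("pics/ovt.png",ov("top",(332,170),.6102,-.1414))
cv2.imwrite("pics/ovs.png",ov("scene",(192,208),.6142,-.1408))
E
```

```text
(no output)
```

View pics/ovt.png

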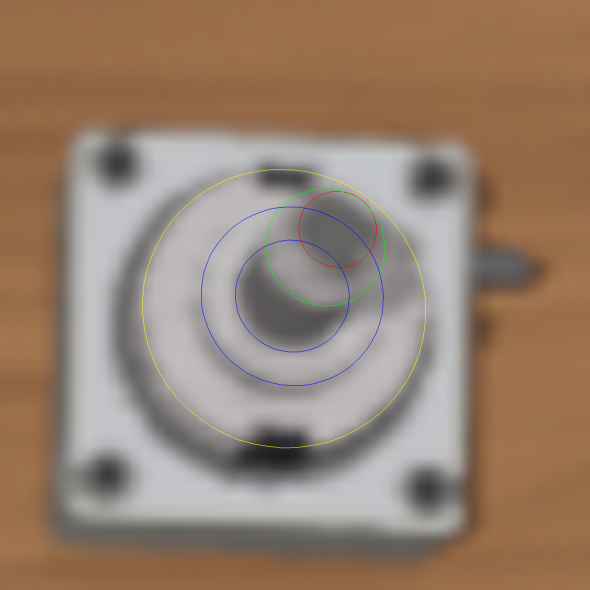

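View pics/ovs.png

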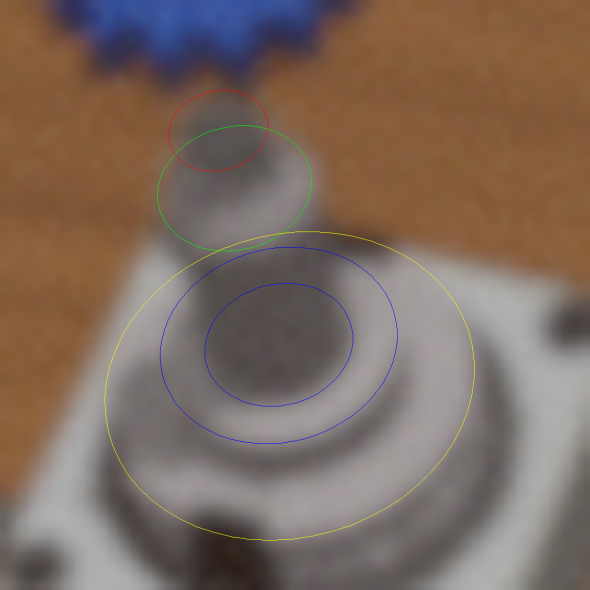

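play_rows([
  {"wx":1,"fingers":0},
  {"wx":1},
  {"wx":1},
  {"wx":1},
  {"wx":1},
  {"wx":1},
  {"wx":1},
  {"wx":1},
], squeeze=60)

```text
invalid input at $.increments[0]: expected keys wx, wy, wz, x, y, z, fingers
```

play_rows([
  {"wx":1},
  {"wx":1},
  {"wx":1},
  {"wx":1},
  {"wx":1},
  {"wx":0.5},
  {},
])

```text
invalid input at $.increments[0]: expected keys wx, wy, wz, x, y, z, fingers
```

```bash
cat > st.py <<'E'
from h import *
from scipy.spatial.transform import Rotation as R
import sys
o=get_obs();M=R.from_rotvec(o['orientation']).as_matrix()
T=np.array([[0,1,0],[0,0,-1],[-1,0,0.]]) # wanted tool axes in world
e=R.from_matrix(M.T@T).as_rotvec()
print('t',round(o['t'],2),'pos',np.round(o['position']*1000,1),'turn left(deg tool)',np.round(np.degrees(e),2),'F',np.round(o['force'],1),'w',round(o['width'],3),'q',np.round(o['joint_pos'],2))
if len(sys.argv)>1:
    g=np.array(list(map(float,sys.argv[1:4])))/1000
    print('tool shift units x,y,z',np.round(M.T@(g-o['position'])/.04,3))
E
python3 st.py 458.3 -93 150
```

```text
t 0.1 pos [220.  531.  244.8] turn left(deg tool) [6.75e+01 3.00e-02 6.00e-02] F [ 0.5 -0.6  0.3] w 1.002 q [ 1.04  0.15  1.44  0.    1.55 -0.13]
tool shift units x,y,z [  2.38  -12.13   11.475]
```

play_rows([
  {"wx":1,"wy":0,"wz":0,"x":0,"y":0,"z":0,"fingers":0},
  {"wx":1,"wy":0,"wz":0,"x":0,"y":0,"z":0,"fingers":0},
  {"wx":1,"wy":0,"wz":0,"x":0,"y":0,"z":0,"fingers":0},
  {"wx":1,"wy":0,"wz":0,"x":0,"y":0,"z":0,"fingers":0},
  {"wx":1,"wy":0,"wz":0,"x":0,"y":0,"z":0,"fingers":0},
  {"wx":1,"wy":0,"wz":0,"x":0,"y":0,"z":0,"fingers":0},
  {"wx":1,"wy":0,"wz":0,"x":0,"y":0,"z":0,"fingers":0},
  {"wx":1,"wy":0,"wz":0,"x":0,"y":0,"z":0,"fingers":0},
], squeeze=60)

```text
t: 0.9
position: [0.22, 0.5311, 0.2449]
orientation: [0.851, 1.398, -0.852]
force: [-0.3, 0.3, 0.5]
width: 0.996
```

play_rows([
  {"wx":1,"wy":0,"wz":0,"x":0,"y":0,"z":0,"fingers":0},
  {"wx":1,"wy":0,"wz":0,"x":0,"y":0,"z":0,"fingers":0},
  {"wx":1,"wy":0,"wz":0,"x":0,"y":0,"z":0,"fingers":0},
  {"wx":1,"wy":0,"wz":0,"x":0,"y":0,"z":0,"fingers":0},
  {"wx":1,"wy":0,"wz":0,"x":0,"y":0,"z":0,"fingers":0},
  {"wx":0.5,"wy":0,"wz":0,"x":0,"y":0,"z":0,"fingers":0},
  {"wx":0,"wy":0,"wz":0,"x":0,"y":0,"z":0,"fingers":0},
])

```text
t: 1.6
position: [0.22, 0.5311, 0.2449]
orientation: [1.209, 1.209, -1.21]
force: [0.3, -0.4, 0.3]
width: 1.005
```

```bash
python3 st.py 458.3 -93 150
```

```text
t 1.6 pos [220.  531.1 244.9] turn left(deg tool) [-0.05  0.04  0.02] F [ 0.3 -0.4  0.3] w 1.005 q [ 1.04  0.15  1.44 -0.    1.55  1.04]
tool shift units x,y,z [ 2.381  5.971 15.596]
```

play_rows([
  {"wx":0,"wy":0,"wz":0,"x":0.1,"y":0.37,"z":0.95,"fingers":0},
  {"wx":0,"wy":0,"wz":0,"x":0.1,"y":0.37,"z":0.95,"fingers":0},
  {"wx":0,"wy":0,"wz":0,"x":0.1,"y":0.37,"z":0.95,"fingers":0},
  {"wx":0,"wy":0,"wz":0,"x":0.1,"y":0.37,"z":0.95,"fingers":0},
  {"wx":0,"wy":0,"wz":0,"x":0.1,"y":0.37,"z":0.95,"fingers":0},
  {"wx":0,"wy":0,"wz":0,"x":0.1,"y":0.37,"z":0.95,"fingers":0},
  {"wx":0,"wy":0,"wz":0,"x":0.1,"y":0.37,"z":0.95,"fingers":0},
  {"wx":0,"wy":0,"wz":0,"x":0.1,"y":0.37,"z":0.95,"fingers":0},
])

```text
t: 2.4
position: [0.3386, 0.2256, 0.2132]
orientation: [1.208, 1.21, -1.208]
force: [1.3, -1.0, -0.0]
width: 1.0
```

play_rows([
  {"wx":0,"wy":0,"wz":0,"x":0.1,"y":0.37,"z":0.95,"fingers":0},
  {"wx":0,"wy":0,"wz":0,"x":0.1,"y":0.37,"z":0.95,"fingers":0},
  {"wx":0,"wy":0,"wz":0,"x":0.1,"y":0.37,"z":0.95,"fingers":0},
  {"wx":0,"wy":0,"wz":0,"x":0.1,"y":0.37,"z":0.95,"fingers":0},
  {"wx":0,"wy":0,"wz":0,"x":0.1,"y":0.37,"z":0.95,"fingers":0},
  {"wx":0,"wy":0,"wz":0,"x":0.1,"y":0.37,"z":0.95,"fingers":0},
  {"wx":0,"wy":0,"wz":0,"x":0.1,"y":0.37,"z":0.95,"fingers":0},
  {"wx":0,"wy":0,"wz":0,"x":0,"y":0,"z":0,"fingers":0},
])

```text
t: 3.2
position: [0.4428, -0.0424, 0.1845]
orientation: [1.21, 1.209, -1.212]
force: [-0.3, 0.3, 0.0]
width: 1.001
```

```bash
python3 st.py 458.3 -93 150
```

```text
t 3.2 pos [442.8 -42.4 184.5] turn left(deg tool) [-0.12  0.04  0.07] F [-0.3  0.3  0. ] w 1.001 q [-0.27 -0.09  1.81 -0.    1.42 -0.27]
tool shift units x,y,z [0.862 0.392 1.263]
```

play_rows([
  {"wx":0,"wy":0,"wz":0,"x":0.5,"y":0.2,"z":0.63,"fingers":0},
  {"wx":0,"wy":0,"wz":0,"x":0.5,"y":0.19,"z":0.63,"fingers":0},
  {"wx":0,"wy":0,"wz":0,"x":0.9,"y":0,"z":0,"fingers":0},
  {"wx":0,"wy":0,"wz":0,"x":0.9,"y":0,"z":0,"fingers":0},
  {"wx":0,"wy":0,"wz":0,"x":0.5,"y":0,"z":0,"fingers":0},
  {"wx":0,"wy":0,"wz":0,"x":0,"y":0,"z":0,"fingers":0},
])

```text
t: 3.8
position: [0.4561, -0.0884, 0.0509]
orientation: [1.207, 1.214, -1.211]
force: [-0.0, 0.2, 1.3]
width: 1.0
```

```bash
python3 st.py 458.3 -93 14; python3 - <<'E'
from h import *
for n,c in(("top",(312,225)),("scene",(237,165))):
    im=snapshot(n)[:,:,::-1].copy();cv2.imwrite(f"pics/a_{n}.png",crop(im,c,36,8))
E
```

```text
t 3.8 pos [456.1 -88.4  50.9] turn left(deg tool) [ 0.07 -0.09  0.26] F [-0.   0.2  1.3] w 1.0 q [-0.36  0.08  1.93 -0.    1.13 -0.36]
tool shift units x,y,z [0.923 0.06  0.118]
```

View pics/a_scene.png

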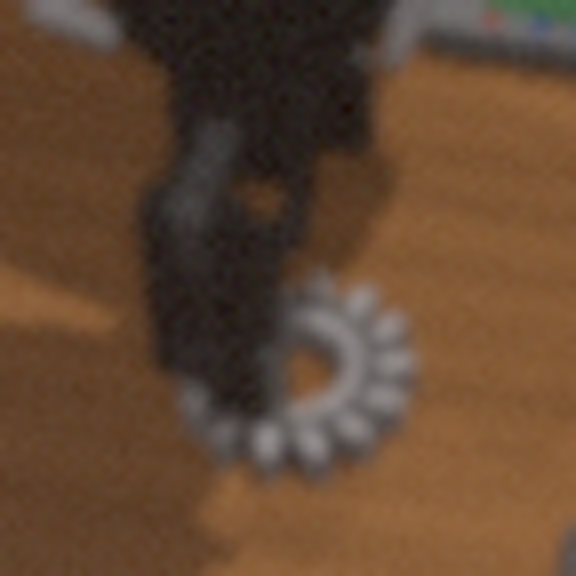

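View pics/a_top.png

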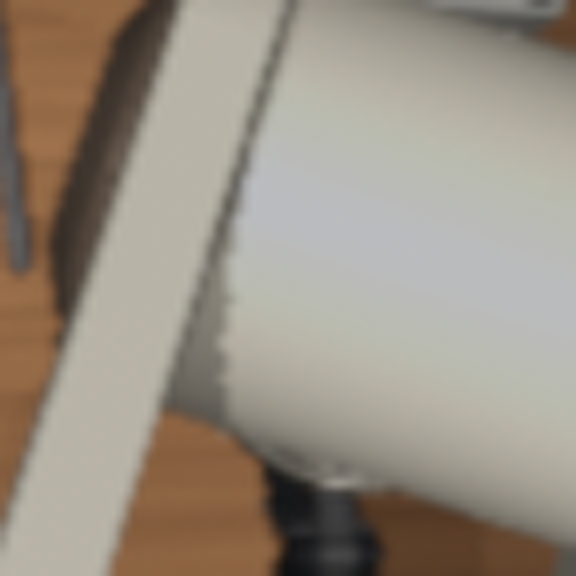

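play_rows([
  {"wx":0,"wy":0,"wz":0,"x":0.1,"y":0.06,"z":0.12,"fingers":0},
  {"wx":0,"wy":0,"wz":0,"x":0.3,"y":0,"z":0,"fingers":0},
  {"wx":0,"wy":0,"wz":0,"x":0.3,"y":0,"z":0,"fingers":0},
  {"wx":0,"wy":0,"wz":0,"x":0.2,"y":0,"z":0,"fingers":0},
  {"wx":0,"wy":0,"wz":0,"x":0,"y":0,"z":0,"fingers":0},
  {"wx":0,"wy":0,"wz":0,"x":0,"y":0,"z":0,"fingers":0},
])

```text
t: 4.5
position: [0.4599, -0.094, 0.0172]
orientation: [1.209, 1.21, -1.21]
force: [0.4, -0.6, -0.8]
width: 1.003
```

```bash
python3 st.py 458.3 -93 14; python3 - <<'E'
from h import *
for n,c in(("scene",(237,165)),):
    im=snapshot(n)[:,:,::-1].copy();cv2.imwrite(f"pics/b_{n}.png",crop(im,c,36,8))
E
```

```text
t 4.5 pos [459.9 -94.   17.2] turn left(deg tool) [-0.   -0.01  0.03] F [ 0.4 -0.6 -0.8] w 1.003 q [-0.37  0.13  1.95 -0.    1.05 -0.37]
tool shift units x,y,z [ 0.079 -0.041 -0.026]
```

View pics/b_scene.png

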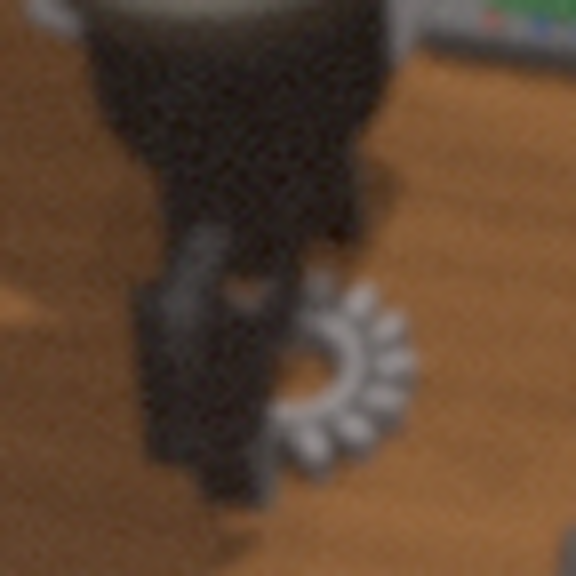

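```bash
python3 - <<'E'
from h import *
im=cv2.imread("pics/b_scene.png")
def f(P):
    u,v=proj("scene",np.array(P)/1000);return int((u+.5-201)*8),int((v+.5-129)*8)
for dx in(42.5,57):
  for dy in(-11,11):
    for z in(15,16+10): cv2.circle(im,f((459.9+dx,-94+dy,z)),3,(0,0,255) if dx<50 else (0,255,0),-1)
for C,col in(((459.9,-94),(255,255,0)),((463,-92),(255,0,255))):
  cv2.polylines(im,[np.array([f((C[0]+32*np.cos(a),C[1]+32*np.sin(a),13)) for a in np.linspace(0,6.28,50)],np.int32)],True,col,1)
cv2.imwrite("pics/b2.png",im)
E
```

```text
(no output)
```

View pics/b2.png

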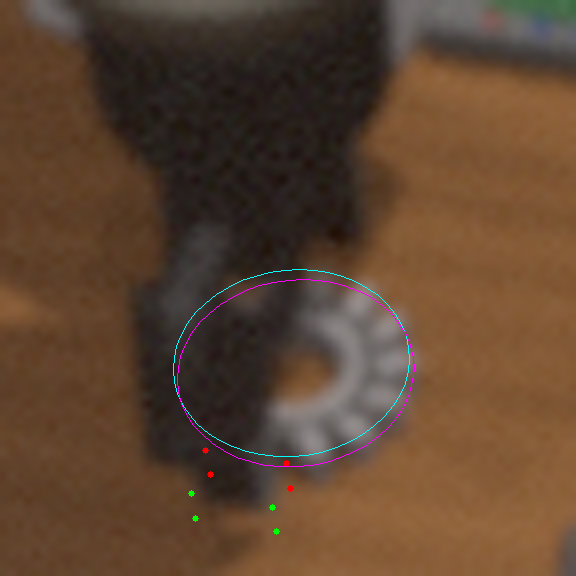

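play_rows([
  {"wx":0,"wy":0,"wz":0,"x":0.08,"y":0,"z":0,"fingers":100},
  {"wx":0,"wy":0,"wz":0,"x":0,"y":0,"z":0,"fingers":150},
  {"wx":0,"wy":0,"wz":0,"x":0,"y":0,"z":0,"fingers":150},
  {"wx":0,"wy":0,"wz":0,"x":0,"y":0,"z":0,"fingers":150},
  {"wx":0,"wy":0,"wz":0,"x":0,"y":0,"z":0,"fingers":150},
], squeeze=20)

```text
t: 5.05
position: [0.46, -0.0941, 0.0141]
orientation: [1.209, 1.209, -1.209]
force: [-0.6, 0.9, -1.6]
width: 0.722
```

```bash
python3 st.py 458.3 -93 14; python3 - <<'E'
from h import *
for n,c in(("scene",(237,165)),):
    im=snapshot(n)[:,:,::-1].copy();cv2.imwrite(f"pics/d_{n}.png",crop(im,c,36,8))
E
```

```text
t 5.05 pos [460.  -94.1  14.1] turn left(deg tool) [-0.01  0.01  0.  ] F [-0.6  0.9 -1.6] w 0.722 q [-0.37  0.14  1.96 -0.    1.05 -0.37]
tool shift units x,y,z [ 0.004 -0.043 -0.026]
```

View pics/d_scene.png

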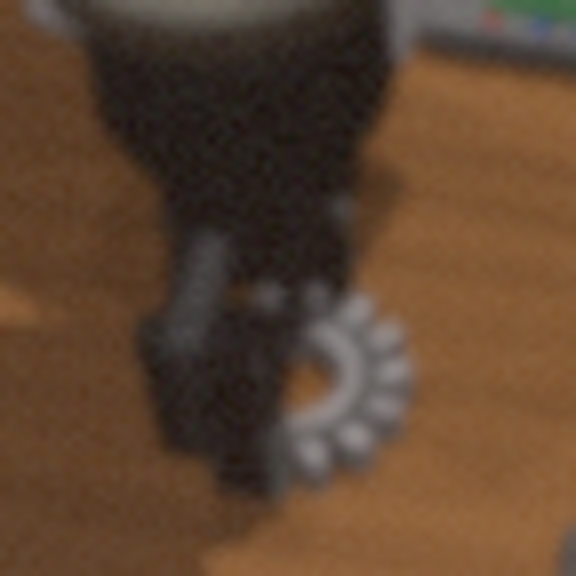

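play_rows([
  {"wx":0,"wy":0,"wz":0,"x":0,"y":0,"z":0,"fingers":0},
  {"wx":0,"wy":0,"wz":0,"x":0,"y":0,"z":0,"fingers":0},
  {"wx":0,"wy":0,"wz":0,"x":0,"y":0,"z":0,"fingers":0},
  {"wx":1,"wy":0,"wz":0,"x":0,"y":0,"z":0,"fingers":0},
  {"wx":1,"wy":0,"wz":0,"x":0,"y":0,"z":0,"fingers":0},
  {"wx":1,"wy":0,"wz":0,"x":0,"y":0,"z":0,"fingers":0},
  {"wx":1,"wy":0,"wz":0,"x":0,"y":0,"z":0,"fingers":0},
  {"wx":1,"wy":0,"wz":0,"x":0,"y":0,"z":0,"fingers":0},
])

```text
t: 5.9
position: [0.4601, -0.0941, 0.0141]
orientation: [1.525, 0.968, -1.526]
force: [-0.6, 0.0, -0.4]
width: 0.999
```

play_rows([
  {"wx":1,"wy":0,"wz":0,"x":0,"y":0,"z":0,"fingers":0},
  {"wx":1,"wy":0,"wz":0,"x":0,"y":0,"z":0,"fingers":0},
  {"wx":1,"wy":0,"wz":0,"x":0,"y":0,"z":0,"fingers":0},
  {"wx":1,"wy":0,"wz":0,"x":0,"y":0,"z":0,"fingers":0},
  {"wx":1,"wy":0,"wz":0,"x":0,"y":0,"z":0,"fingers":0},
  {"wx":1,"wy":0,"wz":0,"x":0,"y":0,"z":0,"fingers":0},
  {"wx":1,"wy":0,"wz":0,"x":0,"y":0,"z":0,"fingers":0},
  {"wx":1,"wy":0,"wz":0,"x":0,"y":0,"z":0,"fingers":0},
])

```text
t: 6.7
position: [0.4601, -0.0941, 0.0142]
orientation: [1.982, 0.435, -1.982]
force: [0.4, 0.1, -0.2]
width: 0.999
```

play_rows([
  {"wx":1,"wy":0,"wz":0,"x":0,"y":0,"z":0,"fingers":0},
  {"wx":1,"wy":0,"wz":0,"x":0,"y":0,"z":0,"fingers":0},
  {"wx":1,"wy":0,"wz":0,"x":0,"y":0,"z":0,"fingers":0},
  {"wx":1,"wy":0,"wz":0,"x":0,"y":0,"z":0,"fingers":0},
  {"wx":1,"wy":0,"wz":0,"x":0,"y":0,"z":0,"fingers":0},
  {"wx":0,"wy":0,"wz":0,"x":0,"y":0,"z":0,"fingers":0},
])

```text
t: 7.3
position: [0.4601, -0.0941, 0.0141]
orientation: [-2.221, 0.002, 2.221]
force: [0.1, 0.4, 0.5]
width: 0.999
```

```bash
sed -i 's/^T=.*/T=np.array([[0,0,1],[0,1,0],[-1,0,0.]]) # jaws along world y, tool z = world x/' st.py; python3 st.py 458.3 -93 14; python3 - <<'E'
from h import *
for n,c in(("scene",(237,165)),):
    im=snapshot(n)[:,:,::-1].copy();cv2.imwrite(f"pics/e_{n}.png",crop(im,c,36,8))
E
```

```text
t 7.3 pos [460.1 -94.1  14.1] turn left(deg tool) [ 1.799e+02 -1.000e-02 -0.000e+00] F [0.1 0.4 0.5] w 0.999 q [-0.37  0.14  1.96 -0.    1.05  1.21]
tool shift units x,y,z [ 0.003 -0.027  0.044]
```

View pics/e_scene.png

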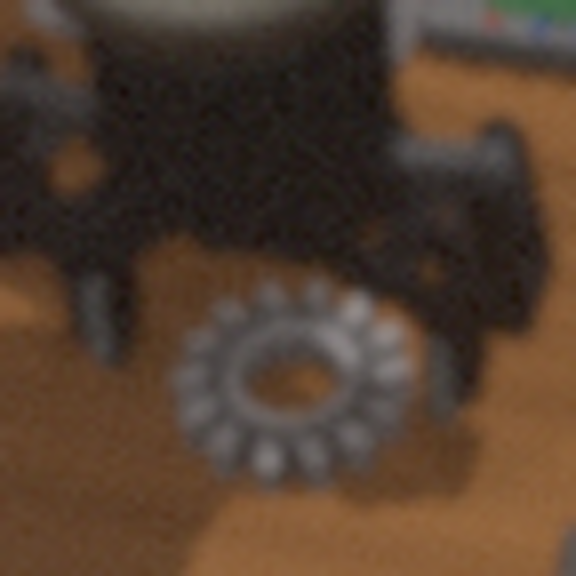

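play_rows([
  {"wx":0,"wy":0,"wz":0,"x":0.05,"y":0,"z":0,"fingers":150},
  {"wx":0,"wy":0,"wz":0,"x":0,"y":0,"z":0,"fingers":150},
  {"wx":0,"wy":0,"wz":0,"x":0,"y":0,"z":0,"fingers":150},
  {"wx":0,"wy":0,"wz":0,"x":0,"y":0,"z":0,"fingers":150},
  {"wx":0,"wy":0,"wz":0,"x":0,"y":0,"z":0,"fingers":150},
], squeeze=25)

```text
t: 7.85
position: [0.46, -0.094, 0.0123]
orientation: [2.221, 0.001, -2.221]
force: [-2.2, 1.3, 7.1]
width: 0.744
```

```bash
sed -i 's/^T=.*/T=np.array([[0,0,-1],[0,-1,0],[-1,0,0.]]) # jaws along world y/' st.py; python3 st.py 612.2 -141.1 180; python3 - <<'E'
from h import *
for n,c in(("scene",(237,165)),):
    im=snapshot(n)[:,:,::-1].copy();cv2.imwrite(f"pics/f_{n}.png",crop(im,c,36,8))
E
```

```text
t 7.85 pos [460.  -94.   12.3] turn left(deg tool) [ 0.08  0.01 -0.  ] F [-2.2  1.3  7.1] w 0.744 q [-0.37  0.14  1.96 -0.    1.04  1.2 ]
tool shift units x,y,z [-4.192  1.182 -3.803]
```

View pics/f_scene.png

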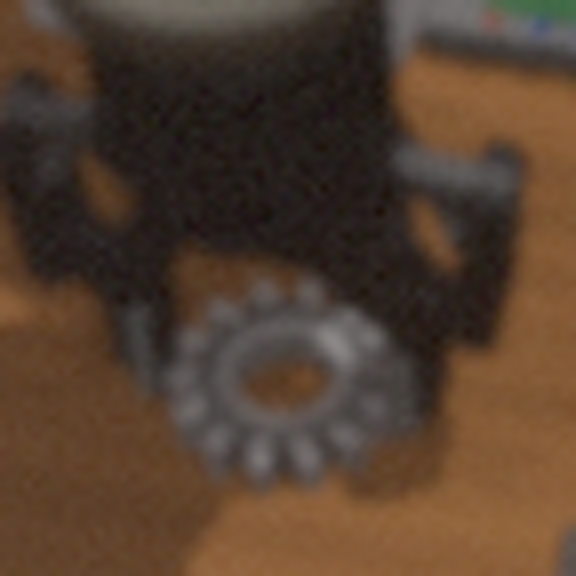

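```bash
python3 - <<'E'
from h import *
u,v=290.5/8-.5+201,382.5/8-.5+129
print(u,v,ray("scene",u,v,.008)*1000)
from h import *
u,v=283.5/8-.5+201,380.5/8-.5+129
print(u,v,ray("scene",u,v,.008)*1000)
print(proj("scene",(.460,-.094,.008)))
E
```

```text
236.8125 176.3125 [463.17801562 -93.85787709   8.        ]
235.9375 176.0625 [462.89257166 -95.89936944   8.        ]
[237.12175325 175.16410428]
```

play_rows([
  {"wx":0,"wy":0,"wz":0,"x":-0.05,"y":0,"z":0,"fingers":200},
  {"wx":0,"wy":0,"wz":0,"x":-0.3,"y":0,"z":0,"fingers":200},
  {"wx":0,"wy":0,"wz":0,"x":-0.6,"y":0,"z":0,"fingers":200},
  {"wx":0,"wy":0,"wz":0,"x":0,"y":0,"z":0,"fingers":200},
], squeeze=60)

```text
t: 8.3
position: [0.4614, -0.0946, 0.0531]
orientation: [2.224, -0.001, -2.216]
force: [-0.6, 0.0, -1.2]
width: 0.715
```

```bash
python3 st.py 612.2 -141.1 180; python3 - <<'E'
from h import *
for n,c in(("scene",(237,160)),):
    im=snapshot(n)[:,:,::-1].copy();cv2.imwrite(f"pics/g_{n}.png",crop(im,c,36,8))
E
```

```text
t 8.3 pos [461.4 -94.6  53.1] turn left(deg tool) [ 0.04 -0.21 -0.09] F [-0.6  0.  -1.2] w 0.715 q [-0.37  0.09  1.92 -0.    1.13  1.2 ]
tool shift units x,y,z [-3.156  1.171 -3.782]
```

View pics/g_scene.png

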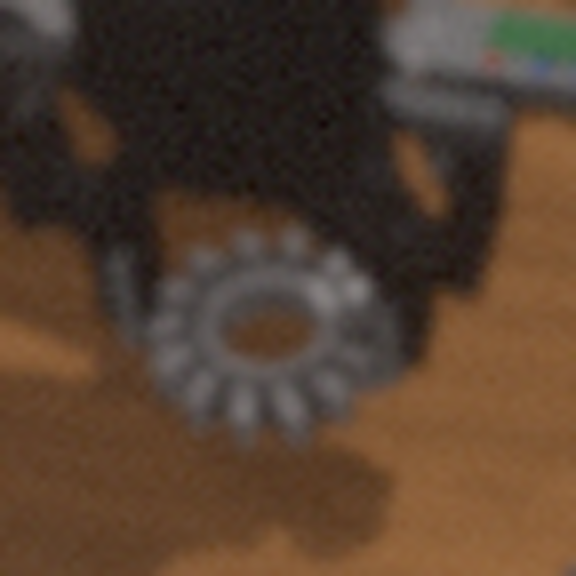

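play_rows([
  {"wx":0,"wy":0,"wz":0,"x":-0.8,"y":0.1,"z":-0.3,"fingers":200},
  {"wx":0,"wy":0,"wz":0,"x":-0.8,"y":0.2,"z":-0.5,"fingers":200},
  {"wx":0,"wy":0,"wz":0,"x":-0.8,"y":0.2,"z":-0.6,"fingers":200},
  {"wx":0,"wy":0,"wz":0,"x":-0.6,"y":0.2,"z":-0.7,"fingers":200},
  {"wx":0,"wy":0,"wz":0,"x":0,"y":0.2,"z":-0.8,"fingers":200},
  {"wx":0,"wy":0,"wz":0,"x":0,"y":0.2,"z":-0.7,"fingers":200},
  {"wx":0,"wy":0,"wz":0,"x":0,"y":0.07,"z":-0.17,"fingers":200},
  {"wx":0,"wy":0,"wz":0,"x":0,"y":0,"z":0,"fingers":200},
])

```text
t: 9.15
position: [0.6109, -0.141, 0.1688]
orientation: [-2.219, -0.001, 2.223]
force: [-0.4, -0.3, -1.5]
width: 0.719
```

play_rows([
  {"wx":0,"wy":0,"wz":0,"x":0,"y":0,"z":0,"fingers":200},
  {"wx":0,"wy":0,"wz":0,"x":0,"y":0,"z":0,"fingers":200},
])

```text
t: 9.35
position: [0.61, -0.1406, 0.1702]
orientation: [2.221, 0.0, -2.222]
force: [0.1, 0.5, -1.1]
width: 0.72
```

```bash
python3 st.py 611.3 -141 165; python3 - <<'E'
from h import *
for n,c in(("scene",(192,200)),("top",(337,170))):
    im=snapshot(n)[:,:,::-1].copy();cv2.imwrite(f"pics/h_{n}.png",crop(im,c,36,8))
E
```

```text
t 9.35 pos [ 610.  -140.6  170.2] turn left(deg tool) [ 0.    0.02 -0.  ] F [ 0.1  0.5 -1.1] w 0.72 q [-0.35  0.29  1.42 -0.    1.43  1.22]
tool shift units x,y,z [ 0.13   0.011 -0.032]
```

View pics/h_scene.png

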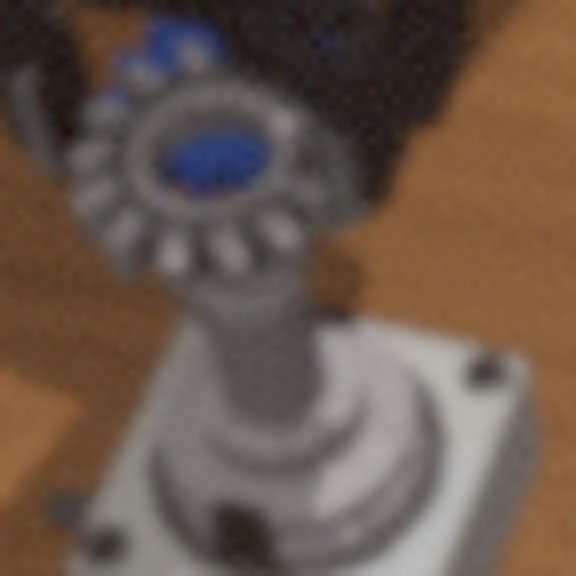

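View pics/h_top.png

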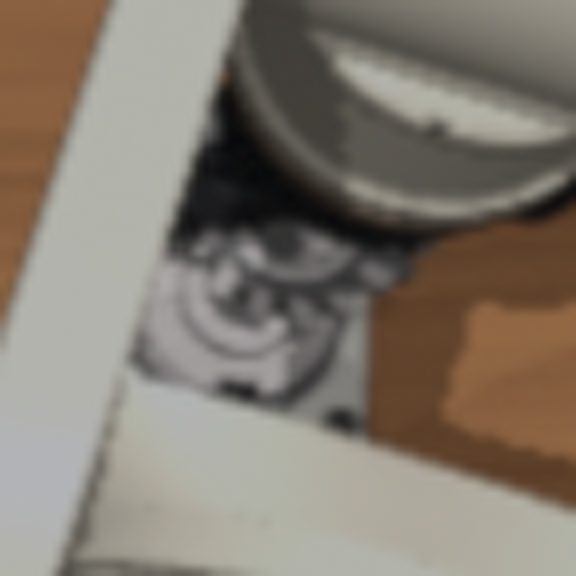

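```bash
python3 - <<'E'
from h import *
g=lambda a,b:((a+.5)/8-.5+156,(b+.5)/8-.5+164)
for p in((212,145),(215,150)):
  print(ray("scene",*g(*p),.171)*1000)
im=cv2.imread("pics/h_scene.png")
def ell(X,Y,z,r,col):
    P=[]
    for a in np.linspace(0,6.28,60):
        u,v=proj("scene",((X+r*np.cos(a))/1000,(Y+r*np.sin(a))/1000,z/1000));P.append(((u+.5-156)*8,(v+.5-164)*8))
    cv2.polylines(im,[np.array(P,np.int32)],True,col,1)
ell(610,-140.6,170.9,14,(0,0,255));ell(610,-140.6,157.9,14,(0,255,255));ell(610,-140.6,170.9,32,(0,0,255))
ell(614.2,-140.8,77,20,(255,255,0));ell(614.2,-140.8,77,12.5,(255,255,0));ell(614.2,-140.8,65,31.5,(0,255,0));
cv2.imwrite("pics/h2.png",im)
E
```

```text
[ 612.4237318  -140.80930988  171.        ]
[ 613.61660647 -139.72205162  171.        ]
```

View pics/h2.png

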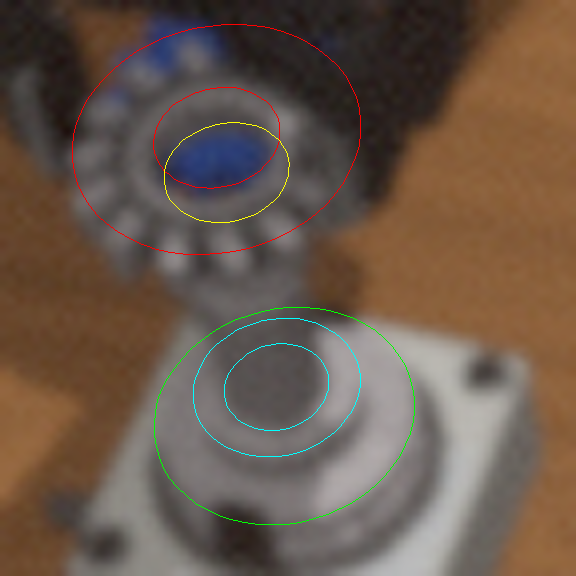

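play_rows([
  {"wx":0,"wy":0,"wz":0,"x":0.2,"y":0.01,"z":-0.04,"fingers":200},
  {"wx":0,"wy":0,"wz":0,"x":0.2,"y":0,"z":0,"fingers":200},
  {"wx":0,"wy":0,"wz":0,"x":0.2,"y":0,"z":0,"fingers":200},
  {"wx":0,"wy":0,"wz":0,"x":0.1,"y":0,"z":0,"fingers":200},
  {"wx":0,"wy":0,"wz":0,"x":0,"y":0,"z":0,"fingers":200},
  {"wx":0,"wy":0,"wz":0,"x":0,"y":0,"z":0,"fingers":200},
])

```text
t: 10.05
position: [0.6125, -0.1413, 0.1422]
orientation: [2.221, -0.0, -2.221]
force: [-0.0, -0.5, -1.5]
width: 0.72
```

```bash
python3 st.py 611.5 -140.8 135; python3 - <<'E'
from h import *
for n,c in(("scene",(192,200)),):
    im=snapshot(n)[:,:,::-1].copy();cv2.imwrite(f"pics/i_{n}.png",crop(im,c,36,8))
E
```

```text
t 10.05 pos [ 612.5 -141.3  142.2] turn left(deg tool) [-0.01  0.   -0.01] F [-0.  -0.5 -1.5] w 0.72 q [-0.35  0.31  1.45 -0.    1.38  1.22]
tool shift units x,y,z [ 0.179 -0.012  0.025]
```

View pics/i_scene.png

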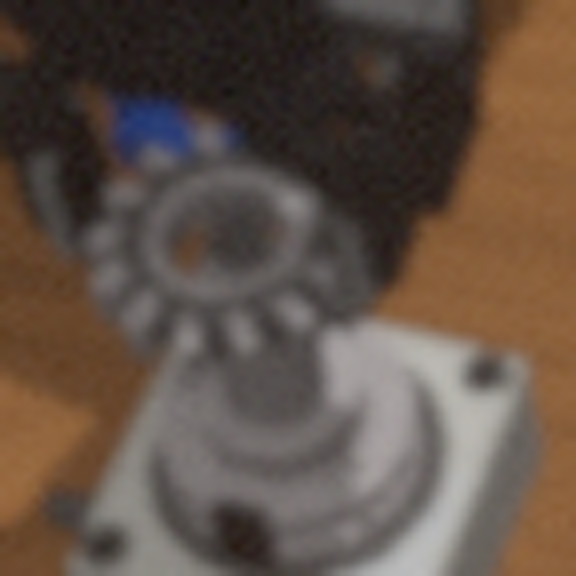

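play_rows([
  {"wx":0,"wy":0,"wz":0,"x":0.05,"y":-0.03,"z":0,"fingers":200},
  {"wx":0,"wy":0,"wz":0,"x":0.06,"y":0,"z":0,"fingers":200},
  {"wx":0,"wy":0,"wz":0,"x":0.06,"y":0,"z":0,"fingers":200},
  {"wx":0,"wy":0,"wz":0,"x":0.06,"y":0,"z":0,"fingers":200},
  {"wx":0,"wy":0,"wz":0,"x":0,"y":0,"z":0,"fingers":200},
])

```text
t: 10.6
position: [0.6123, -0.14, 0.1324]
orientation: [-2.221, -0.0, 2.222]
force: [0.5, -0.1, -1.4]
width: 0.717
```

```bash
python3 st.py 611.5 -140.8 135; python3 - <<'E'
from h import *
for n,c in(("scene",(192,200)),):
    im=snapshot(n)[:,:,::-1].copy();cv2.imwrite(f"pics/j_{n}.png",crop(im,c,36,8))
E
```

```text
t 10.6 pos [ 612.3 -140.   132.4] turn left(deg tool) [-0.01  0.04  0.01] F [ 0.5 -0.1 -1.4] w 0.717 q [-0.35  0.32  1.46 -0.    1.36  1.22]
tool shift units x,y,z [-0.064  0.019  0.019]
```

View pics/j_scene.png

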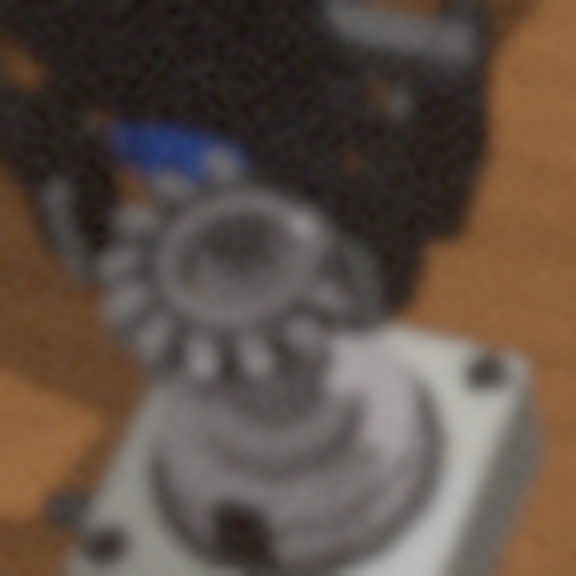

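play_rows([
  {"wx":0,"wy":0,"wz":0,"x":0.1,"y":0,"z":0,"fingers":200},
  {"wx":0,"wy":0,"wz":0,"x":0.1,"y":0,"z":0,"fingers":200},
  {"wx":0,"wy":0,"wz":0,"x":0.1,"y":0,"z":0,"fingers":200},
  {"wx":0,"wy":0,"wz":0,"x":0.1,"y":0,"z":0,"fingers":200},
])

```text
t: 11.05
position: [0.6124, -0.1401, 0.1164]
orientation: [-2.221, 0.0, 2.222]
force: [0.4, -0.4, -1.6]
width: 0.72
```

```bash
python3 st.py 612 -140 91
```

```text
t 11.05 pos [ 612.4 -140.1  116.4] turn left(deg tool) [-0.01  0.01 -0.  ] F [ 0.4 -0.4 -1.6] w 0.72 q [-0.35  0.33  1.48 -0.    1.33  1.22]
tool shift units x,y,z [ 0.636 -0.001  0.01 ]
```

play_rows([
  {"wx":0,"wy":0,"wz":0,"x":0.12,"y":0,"z":0,"fingers":200},
  {"wx":0,"wy":0,"wz":0,"x":0.12,"y":0,"z":0,"fingers":200},
  {"wx":0,"wy":0,"wz":0,"x":0.12,"y":0,"z":0,"fingers":200},
  {"wx":0,"wy":0,"wz":0,"x":0.12,"y":0,"z":0,"fingers":200},
  {"wx":0,"wy":0,"wz":0,"x":0.1,"y":0,"z":0,"fingers":200},
  {"wx":0,"wy":0,"wz":0,"x":0.03,"y":0,"z":0,"fingers":200},
  {"wx":0,"wy":0,"wz":0,"x":0.02,"y":0,"z":0,"fingers":200},
])

```text
t: 11.75
position: [0.6124, -0.1401, 0.0916]
orientation: [-2.221, 0.0, 2.222]
force: [-0.1, 0.6, -1.8]
width: 0.72
```

```bash
python3 st.py 612 -140 89
```

```text
t 11.75 pos [ 612.4 -140.1   91.6] turn left(deg tool) [-0.01  0.01 -0.  ] F [-0.1  0.6 -1.8] w 0.72 q [-0.35  0.35  1.51 -0.    1.28  1.22]
tool shift units x,y,z [ 0.065 -0.002  0.01 ]
```

play_rows([
  {"wx":0,"wy":0,"wz":0,"x":0.02,"y":0,"z":0,"fingers":200},
  {"wx":0,"wy":0,"wz":0,"x":0.02,"y":0,"z":0,"fingers":200},
  {"wx":0,"wy":0,"wz":0,"x":0.015,"y":0,"z":0,"fingers":200},
  {"wx":0,"wy":0,"wz":0,"x":0,"y":0,"z":0,"fingers":200},
])

```text
t: 12.15
position: [0.6125, -0.1401, 0.09]
orientation: [2.222, -0.0, -2.221]
force: [-3.7, 0.1, 5.0]
width: 0.722
```

play_rows([
  {"wx":0,"wy":0,"wz":0,"x":0.015,"y":0,"z":0,"fingers":200},
  {"wx":0,"wy":0,"wz":0,"x":0,"y":0,"z":0,"fingers":200},
])

```text
t: 12.35
position: [0.6125, -0.1401, 0.09]
orientation: [2.222, -0.001, -2.221]
force: [-6.7, 2.5, 11.8]
width: 0.723
```

play_rows([
  {"wx":0,"wy":0,"wz":0,"x":-0.01,"y":0,"z":0,"fingers":100},
  {"wx":0,"wy":0,"wz":0,"x":0,"y":0,"z":0,"fingers":0},
  {"wx":0,"wy":0,"wz":0,"x":0,"y":0,"z":0,"fingers":0},
  {"wx":0,"wy":0,"wz":0,"x":-0.3,"y":0,"z":0,"fingers":0},
  {"wx":0,"wy":0,"wz":0,"x":-0.6,"y":0,"z":0,"fingers":0},
  {"wx":0,"wy":0,"wz":0,"x":-0.9,"y":0,"z":0,"fingers":0},
  {"wx":0,"wy":0,"wz":0,"x":-0.4,"y":0.5,"z":0.4,"fingers":0},
  {"wx":0,"wy":0,"wz":0,"x":0,"y":0.7,"z":0.4,"fingers":0},
])

```text
t: 13.15
position: [0.5813, -0.188, 0.1812]
orientation: [2.225, -0.0, -2.214]
force: [0.8, -0.1, -0.5]
width: 1.0
```

```bash
python3 st.py 478.5 -337.3 150; python3 - <<'E'
from h import *
for n,c in(("scene",(192,205)),):
    im=snapshot(n)[:,:,::-1].copy();cv2.imwrite(f"pics/k_{n}.png",crop(im,c,36,8))
E
```

```text
t 13.15 pos [ 581.3 -188.   181.2] turn left(deg tool) [ 0.11 -0.26 -0.12] F [ 0.8 -0.1 -0.5] w 1.0 q [-0.44  0.25  1.45  0.    1.44  1.13]
tool shift units x,y,z [0.777 3.725 2.58 ]
```

View pics/k_scene.png

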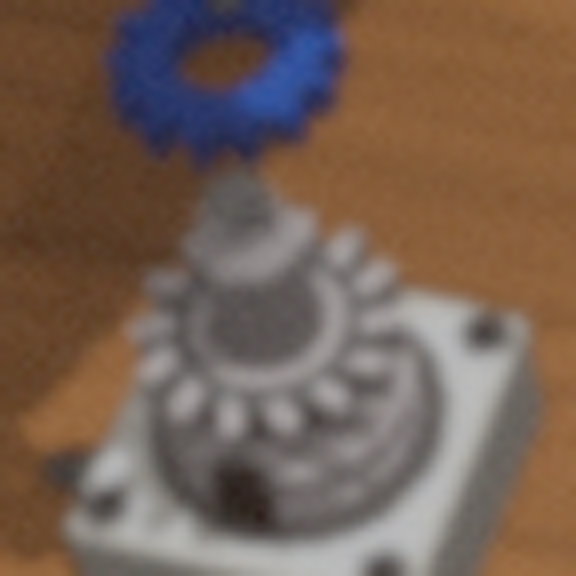

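play_rows([
  {"wx":0,"wy":0,"wz":0,"x":0.1,"y":0.7,"z":0.5,"fingers":0},
  {"wx":0,"wy":0,"wz":0,"x":0.1,"y":0.7,"z":0.5,"fingers":0},
  {"wx":0,"wy":0,"wz":0,"x":0.3,"y":0.7,"z":0.5,"fingers":0},
  {"wx":0,"wy":0,"wz":0,"x":0.6,"y":0.7,"z":0.5,"fingers":0},
  {"wx":0,"wy":0,"wz":0,"x":0.8,"y":0.4,"z":0.3,"fingers":0},
  {"wx":0,"wy":0,"wz":0,"x":0.8,"y":0,"z":0,"fingers":0},
  {"wx":0,"wy":0,"wz":0,"x":0,"y":0,"z":0,"fingers":0},
  {"wx":0,"wy":0,"wz":0,"x":0,"y":0,"z":0,"fingers":0},
])

```text
t: 14.0
position: [0.4888, -0.3161, 0.0705]
orientation: [2.222, -0.0, -2.221]
force: [0.3, 0.4, 0.7]
width: 0.999
```

```bash
python3 st.py 477.4 -336.7 18; python3 - <<'E'
from h import *
for n,c in(("scene",(128,155)),):
    im=snapshot(n)[:,:,::-1].copy();cv2.imwrite(f"pics/l_{n}.png",crop(im,c,36,8))
E
```

```text
t 14.0 pos [ 488.8 -316.1   70.5] turn left(deg tool) [-0.   -0.01 -0.  ] F [0.3 0.4 0.7] w 0.999 q [-0.71  0.28  1.64  0.    1.21  0.86]
tool shift units x,y,z [1.312 0.515 0.284]
```

View pics/l_scene.png

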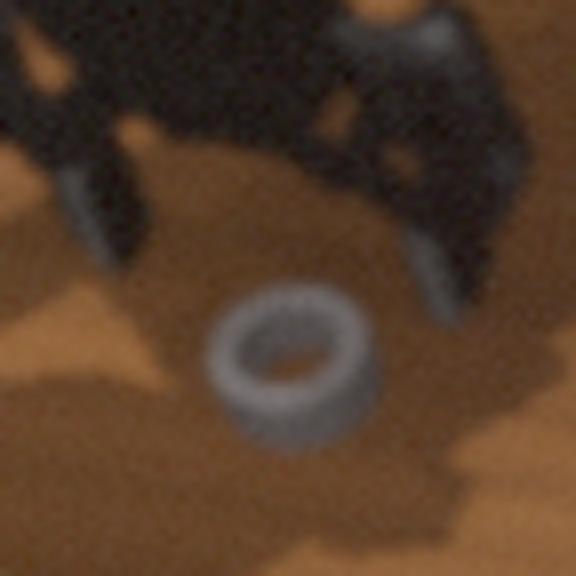

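play_rows([
  {"wx":0,"wy":0,"wz":0,"x":0,"y":0.25,"z":0.14,"fingers":0},
  {"wx":0,"wy":0,"wz":0,"x":0.1,"y":0.26,"z":0.14,"fingers":0},
  {"wx":0,"wy":0,"wz":0,"x":0.4,"y":0,"z":0,"fingers":0},
  {"wx":0,"wy":0,"wz":0,"x":0.5,"y":0,"z":0,"fingers":0},
  {"wx":0,"wy":0,"wz":0,"x":0.2,"y":0,"z":0,"fingers":0},
  {"wx":0,"wy":0,"wz":0,"x":0.1,"y":0,"z":0,"fingers":0},
  {"wx":0,"wy":0,"wz":0,"x":0,"y":0,"z":0,"fingers":0},
])

```text
t: 14.75
position: [0.4772, -0.3368, 0.0175]
orientation: [-2.221, 0.0, 2.221]
force: [0.6, 0.2, 0.3]
width: 0.999
```

```bash
python3 st.py 477.4 -336.7 18; python3 - <<'E'
from h import *
for n,c in(("scene",(128,155)),):
    im=snapshot(n)[:,:,::-1].copy();cv2.imwrite(f"pics/m_{n}.png",crop(im,c,36,8))
E
```

```text
t 14.75 pos [ 477.2 -336.8   17.5] turn left(deg tool) [-0.01  0.   -0.01] F [0.6 0.2 0.3] w 0.999 q [-0.75  0.35  1.68 -0.    1.11  0.82]
tool shift units x,y,z [-0.012 -0.002 -0.005]
```

View pics/m_scene.png

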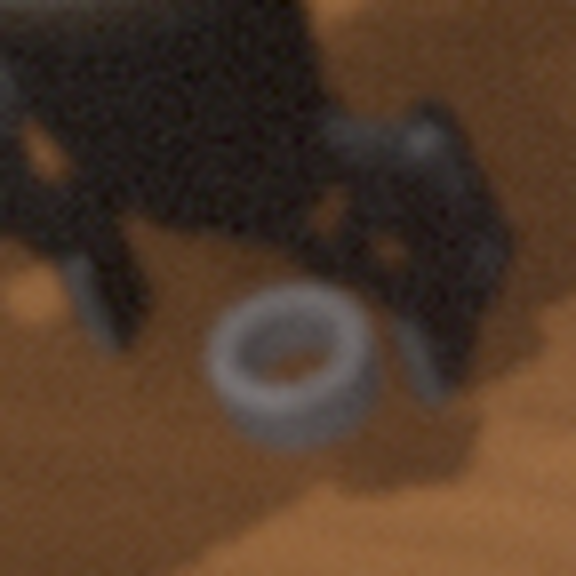

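play_rows([
  {"wx":0,"wy":0,"wz":0,"x":0,"y":0,"z":0,"fingers":180},
  {"wx":0,"wy":0,"wz":0,"x":0,"y":0,"z":0,"fingers":220},
  {"wx":0,"wy":0,"wz":0,"x":0,"y":0,"z":0,"fingers":220},
  {"wx":0,"wy":0,"wz":0,"x":0,"y":0,"z":0,"fingers":220},
  {"wx":0,"wy":0,"wz":0,"x":0,"y":0,"z":0,"fingers":220},
  {"wx":0,"wy":0,"wz":0,"x":0,"y":0,"z":0,"fingers":220},
], squeeze=40)

```text
t: 15.4
position: [0.4774, -0.3366, 0.0181]
orientation: [2.222, -0.001, -2.221]
force: [-2.9, 1.2, 8.3]
width: 0.492
```

```bash
python3 st.py 612.3 -140 170; python3 - <<'E'
from h import *
for n,c in(("scene",(128,155)),):
    im=snapshot(n)[:,:,::-1].copy();cv2.imwrite(f"pics/n_{n}.png",crop(im,c,36,8))
E
```

```text
t 15.4 pos [ 477.4 -336.6   18.1] turn left(deg tool) [ 0.   -0.03 -0.04] F [-2.9  1.2  8.3] w 0.492 q [-0.75  0.35  1.68 -0.    1.11  0.82]
tool shift units x,y,z [-3.799 -4.912 -3.374]
```

View pics/n_scene.png

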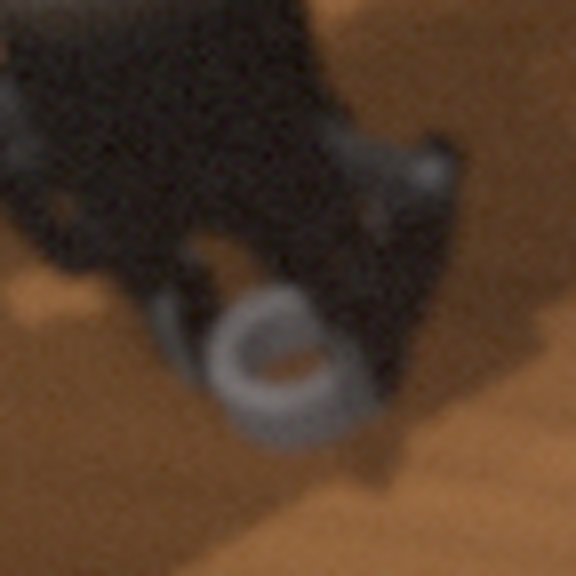

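play_rows([
  {"wx":0,"wy":0,"wz":0,"x":-0.4,"y":0,"z":0,"fingers":220},
  {"wx":0,"wy":0,"wz":0,"x":-0.7,"y":-0.4,"z":-0.2,"fingers":220},
  {"wx":0,"wy":0,"wz":0,"x":-0.7,"y":-0.7,"z":-0.4,"fingers":220},
  {"wx":0,"wy":0,"wz":0,"x":-0.7,"y":-0.7,"z":-0.4,"fingers":220},
  {"wx":0,"wy":0,"wz":0,"x":-0.7,"y":-0.7,"z":-0.4,"fingers":220},
  {"wx":0,"wy":0,"wz":0,"x":-0.7,"y":-0.7,"z":-0.4,"fingers":220},
  {"wx":0,"wy":0,"wz":0,"x":0,"y":-0.7,"z":-0.6,"fingers":220},
  {"wx":0,"wy":0,"wz":0,"x":0,"y":-0.6,"z":-0.5,"fingers":220},
], squeeze=50)

```text
t: 16.25
position: [0.5943, -0.155, 0.1746]
orientation: [2.223, -0.0, -2.219]
force: [0.6, -0.6, -1.7]
width: 0.492
```

play_rows([
  {"wx":0,"wy":0,"wz":0,"x":0,"y":-0.3,"z":-0.3,"fingers":220},
  {"wx":0,"wy":0,"wz":0,"x":0,"y":0,"z":0,"fingers":220},
  {"wx":0,"wy":0,"wz":0,"x":0,"y":0,"z":0,"fingers":220},
])

```text
t: 16.55
position: [0.6049, -0.1448, 0.1729]
orientation: [2.22, 0.0, -2.222]
force: [-0.2, -0.1, -1.3]
width: 0.488
```

```bash
python3 st.py 612.3 -140 165
```

```text
t 16.55 pos [ 604.9 -144.8  172.9] turn left(deg tool) [ 0.02  0.05 -0.01] F [-0.2 -0.1 -1.3] w 0.488 q [-0.36  0.28  1.43 -0.    1.43  1.21]
tool shift units x,y,z [ 0.198 -0.12  -0.185]
```

play_rows([
  {"wx":0,"wy":0,"wz":0,"x":0,"y":-0.12,"z":-0.185,"fingers":220},
  {"wx":0,"wy":0,"wz":0,"x":0,"y":0,"z":0,"fingers":220},
  {"wx":0,"wy":0,"wz":0,"x":0.2,"y":0,"z":0,"fingers":220},
  {"wx":0,"wy":0,"wz":0,"x":0.2,"y":0,"z":0,"fingers":220},
  {"wx":0,"wy":0,"wz":0,"x":0.1,"y":0,"z":0,"fingers":220},
  {"wx":0,"wy":0,"wz":0,"x":0,"y":0,"z":0,"fingers":220},
])

```text
t: 17.15
position: [0.6122, -0.1397, 0.1522]
orientation: [-2.219, -0.0, 2.223]
force: [0.6, -0.0, -1.9]
width: 0.486
```

```bash
python3 st.py 612.3 -140 136; python3 - <<'E'
from h import *
for n,c in(("scene",(192,200)),):
    im=snapshot(n)[:,:,::-1].copy();cv2.imwrite(f"pics/o_{n}.png",crop(im,c,36,8))
E
```

```text
t 17.15 pos [ 612.2 -139.7  152.2] turn left(deg tool) [-0.02  0.09  0.02] F [ 0.6 -0.  -1.9] w 0.486 q [-0.35  0.31  1.44 -0.    1.4   1.22]
tool shift units x,y,z [ 0.406  0.008 -0.004]
```

View pics/o_scene.png

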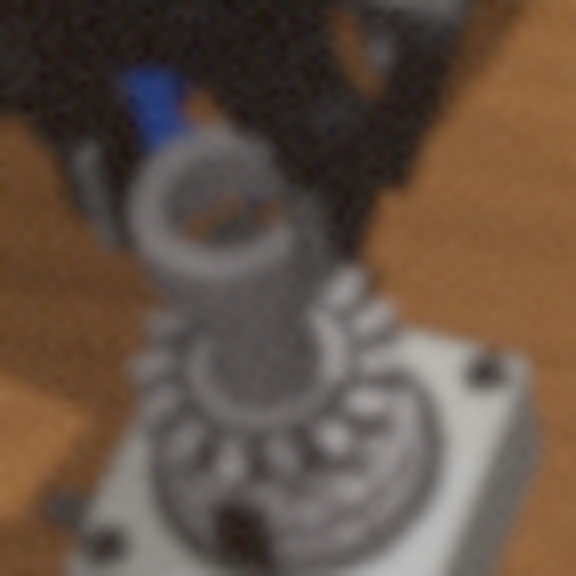

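play_rows([
  {"wx":0,"wy":0,"wz":0,"x":0.06,"y":0,"z":0,"fingers":220},
  {"wx":0,"wy":0,"wz":0,"x":0.06,"y":0,"z":0,"fingers":220},
  {"wx":0,"wy":0,"wz":0,"x":0.06,"y":0,"z":0,"fingers":220},
  {"wx":0,"wy":0,"wz":0,"x":0.06,"y":0,"z":0,"fingers":220},
  {"wx":0,"wy":0,"wz":0,"x":0,"y":0,"z":0,"fingers":220},
])

```text
t: 17.7
position: [0.6125, -0.1396, 0.1433]
orientation: [-2.221, 0.0, 2.222]
force: [0.2, 1.0, -1.1]
width: 0.484
```

play_rows([
  {"wx":0,"wy":0,"wz":0,"x":0.06,"y":0,"z":0,"fingers":220},
  {"wx":0,"wy":0,"wz":0,"x":0.06,"y":0,"z":0,"fingers":220},
  {"wx":0,"wy":0,"wz":0,"x":0,"y":0,"z":0,"fingers":220},
])

```text
t: 18.0
position: [0.6125, -0.1396, 0.1385]
orientation: [-2.221, -0.0, 2.222]
force: [0.4, 0.4, -1.8]
width: 0.484
```

play_rows([
  {"wx":0,"wy":0,"wz":0,"x":0.1,"y":0,"z":0,"fingers":220},
  {"wx":0,"wy":0,"wz":0,"x":0.1,"y":0,"z":0,"fingers":220},
  {"wx":0,"wy":0,"wz":0,"x":0.12,"y":0,"z":0,"fingers":220},
  {"wx":0,"wy":0,"wz":0,"x":0.12,"y":0,"z":0,"fingers":220},
  {"wx":0,"wy":0,"wz":0,"x":0.12,"y":0,"z":0,"fingers":220},
  {"wx":0,"wy":0,"wz":0,"x":0.08,"y":0,"z":0,"fingers":220},
  {"wx":0,"wy":0,"wz":0,"x":0.02,"y":0,"z":0,"fingers":220},
  {"wx":0,"wy":0,"wz":0,"x":0.02,"y":0,"z":0,"fingers":220},
])

```text
t: 18.8
position: [0.6127, -0.1397, 0.1117]
orientation: [2.221, -0.0, -2.221]
force: [0.4, 0.0, -1.5]
width: 0.488
```

play_rows([
  {"wx":0,"wy":0,"wz":0,"x":0.02,"y":0,"z":0,"fingers":220},
  {"wx":0,"wy":0,"wz":0,"x":0.02,"y":0,"z":0,"fingers":220},
  {"wx":0,"wy":0,"wz":0,"x":0.02,"y":0,"z":0,"fingers":220},
  {"wx":0,"wy":0,"wz":0,"x":0,"y":0,"z":0,"fingers":220},
])

```text
t: 19.2
position: [0.6126, -0.1397, 0.1092]
orientation: [-2.221, 0.0, 2.222]
force: [-0.0, -0.2, -2.2]
width: 0.487
```

play_rows([
  {"wx":0,"wy":0,"wz":0,"x":0.02,"y":0,"z":0,"fingers":220},
  {"wx":0,"wy":0,"wz":0,"x":0.02,"y":0,"z":0,"fingers":220},
  {"wx":0,"wy":0,"wz":0,"x":0,"y":0,"z":0,"fingers":220},
])

```text
t: 19.5
position: [0.6127, -0.1397, 0.1082]
orientation: [2.222, -0.0, -2.221]
force: [-1.9, 1.1, 5.0]
width: 0.486
```

play_rows([
  {"wx":0,"wy":0,"wz":0,"x":0,"y":0,"z":0,"fingers":100},
  {"wx":0,"wy":0,"wz":0,"x":0,"y":0,"z":0,"fingers":0},
  {"wx":0,"wy":0,"wz":0,"x":0,"y":0,"z":0,"fingers":0},
  {"wx":0,"wy":0,"wz":0,"x":0,"y":0,"z":0,"fingers":0},
  {"wx":0,"wy":0,"wz":0,"x":-0.4,"y":0,"z":0,"fingers":0},
  {"wx":0,"wy":0,"wz":0,"x":-0.8,"y":0,"z":0,"fingers":0},
  {"wx":0,"wy":0,"wz":0,"x":-0.9,"y":0,"z":0,"fingers":0},
  {"wx":0,"wy":0,"wz":0,"x":-0.9,"y":-0.5,"z":0.3,"fingers":0},
])

```text
t: 20.3
position: [0.6009, -0.1209, 0.2285]
orientation: [-2.22, 0.002, 2.221]
force: [1.4, -0.7, 0.1]
width: 1.003
```

```bash
python3 st.py 580.5 312.8 215; python3 - <<'E'
from h import *
im=snapshot("scene")[:,:,::-1].copy();cv2.imwrite("pics/p_scene.png",crop(im,(192,200),36,8))
print(ray("top",238,174,.045))
E
```

```text
t 20.3 pos [ 600.9 -120.9  228.5] turn left(deg tool) [-0.1   0.03 -0.02] F [ 1.4 -0.7  0.1] w 1.003 q [-0.32  0.24  1.37 -0.    1.54  1.25]
tool shift units x,y,z [  0.334 -10.842   0.528]
[0.61127083 0.09246747 0.045     ]
```

View pics/p_scene.png

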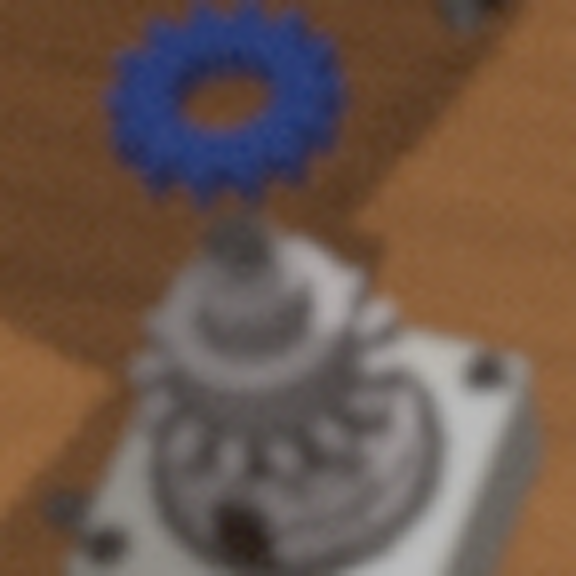

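play_rows([
  {"wx":0,"wy":0,"wz":0,"x":0,"y":-0.9,"z":0.05,"fingers":0},
  {"wx":0,"wy":0,"wz":0,"x":0,"y":-1,"z":0.05,"fingers":0},
  {"wx":0,"wy":0,"wz":0,"x":0,"y":-1,"z":0.05,"fingers":0},
  {"wx":0,"wy":0,"wz":0,"x":0,"y":-1,"z":0.05,"fingers":0},
  {"wx":0,"wy":0,"wz":0,"x":0,"y":-1,"z":0.05,"fingers":0},
  {"wx":0,"wy":0,"wz":0,"x":0,"y":-1,"z":0.05,"fingers":0},
  {"wx":0,"wy":0,"wz":0,"x":0,"y":-1,"z":0.05,"fingers":0},
  {"wx":0,"wy":0,"wz":0,"x":0,"y":-1,"z":0.05,"fingers":0},
])

```text
t: 21.15
position: [0.5843, 0.198, 0.2276]
orientation: [2.222, -0.0, -2.221]
force: [0.9, 0.2, -0.5]
width: 1.0
```

play_rows([
  {"wx":0,"wy":0,"wz":0,"x":0.4,"y":-0.9,"z":0.05,"fingers":0},
  {"wx":0,"wy":0,"wz":0,"x":0.8,"y":-0.9,"z":0.05,"fingers":0},
  {"wx":0,"wy":0,"wz":0,"x":0.9,"y":-0.4,"z":0,"fingers":0},
  {"wx":0,"wy":0,"wz":0,"x":0.9,"y":0,"z":0,"fingers":0},
  {"wx":0,"wy":0,"wz":0,"x":0,"y":0,"z":0,"fingers":0},
  {"wx":0,"wy":0,"wz":0,"x":0,"y":0,"z":0,"fingers":0},
])

```text
t: 21.75
position: [0.5808, 0.2842, 0.1084]
orientation: [-2.221, 0.001, 2.222]
force: [0.2, 0.4, 1.0]
width: 1.004
```

```bash
python3 st.py 580.5 312.8 14
```

```text
t 21.75 pos [580.8 284.2 108.4] turn left(deg tool) [-0.01  0.02 -0.01] F [0.2 0.4 1. ] w 1.004 q [ 0.34  0.37  1.44 -0.    1.33  1.91]
tool shift units x,y,z [ 2.36  -0.716  0.008]
```

play_rows([
  {"wx":0,"wy":0,"wz":0,"x":0.1,"y":-0.36,"z":0,"fingers":0},
  {"wx":0,"wy":0,"wz":0,"x":0.4,"y":-0.36,"z":0,"fingers":0},
  {"wx":0,"wy":0,"wz":0,"x":0.5,"y":0,"z":0,"fingers":0},
  {"wx":0,"wy":0,"wz":0,"x":0.6,"y":0,"z":0,"fingers":0},
  {"wx":0,"wy":0,"wz":0,"x":0.4,"y":0,"z":0,"fingers":0},
  {"wx":0,"wy":0,"wz":0,"x":0.2,"y":0,"z":0,"fingers":0},
  {"wx":0,"wy":0,"wz":0,"x":0.1,"y":0,"z":0,"fingers":0},
  {"wx":0,"wy":0,"wz":0,"x":0,"y":0,"z":0,"fingers":0},
])

```text
t: 22.55
position: [0.5809, 0.3133, 0.0158]
orientation: [-2.222, 0.0, 2.221]
force: [0.2, 0.2, 0.4]
width: 1.0
```

```bash
python3 st.py 580.5 312.8 15; python3 - <<'E'
from h import *
im=snapshot("scene")[:,:,::-1].copy();cv2.imwrite("pics/q_scene.png",crop(im,(423,250),36,8))
im=snapshot("top")[:,:,::-1].copy();cv2.imwrite("pics/q_top.png",crop(im,(156,190),36,8))
E
```

```text
t 22.55 pos [580.9 313.3  15.8] turn left(deg tool) [-0.01 -0.01  0.  ] F [0.2 0.2 0.4] w 1.0 q [ 0.38  0.48  1.48 -0.    1.17  1.95]
tool shift units x,y,z [0.021 0.012 0.01 ]
```

View pics/q_scene.png

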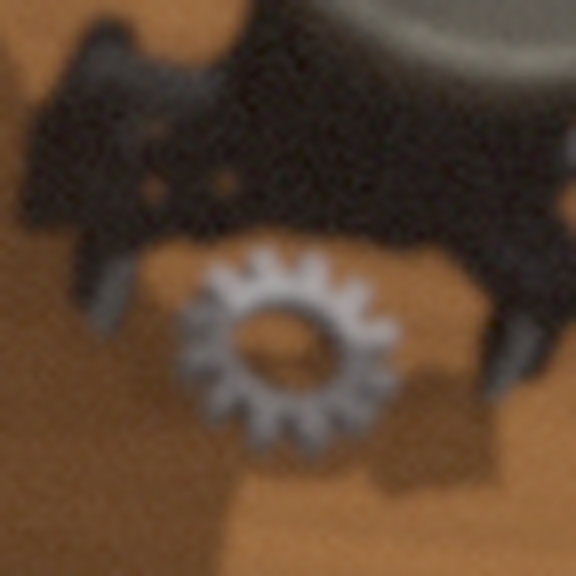

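View pics/q_top.png

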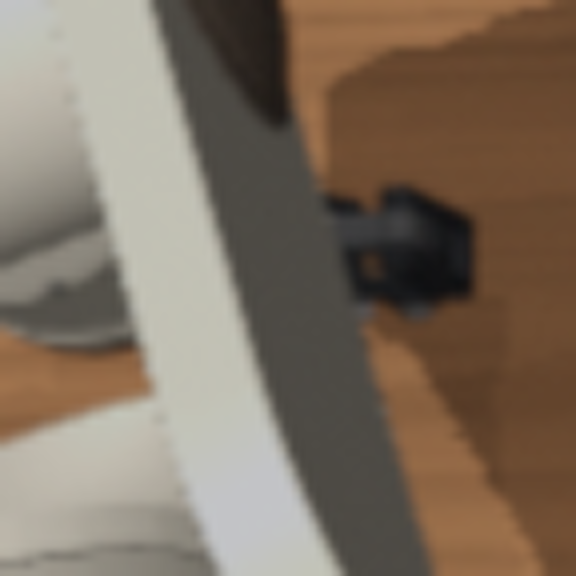

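```bash
python3 - <<'E'
from h import *
def g(c,p):return ((p[0]+.5)/8-.5+c[0]-36,(p[1]+.5)/8-.5+c[1]-36)
for nm,c,mid,tcp in(("e",(237,165),(275,387),(460.1,-94.1,14.1)),("m",(128,155),(277,372),(477.2,-336.8,17.5)),("q",(423,250),(300,366),(580.9,313.3,15.8))):
    print(nm,ray("scene",*g(c,mid),(tcp[2]-1)/1000)[:2]*1000-tcp[:2])
# bore ellipses: bright-face hole from initial image gave readings; large after centring:
print('large bore e', ray("scene",*g((237,165),(293,372)),.013)[:2]*1000)
print('small bore q', ray("scene",*g((423,250),(290,349)),.010)[:2]*1000)
E
```

```text
e [ 9.22730692 -1.87776217]
m [10.1431637  -0.91104524]
q [10.75365808  0.71491884]
large bore e [463.35191327 -92.53764655]
small bore q [584.59274643 312.17673383]
```

play_rows([
  {"wx":0,"wy":0,"wz":0,"x":0,"y":0,"z":0,"fingers":150},
  {"wx":0,"wy":0,"wz":0,"x":0,"y":0,"z":0,"fingers":200},
  {"wx":0,"wy":0,"wz":0,"x":0,"y":0,"z":0,"fingers":200},
  {"wx":0,"wy":0,"wz":0,"x":0,"y":0,"z":0,"fingers":200},
  {"wx":0,"wy":0,"wz":0,"x":0,"y":0,"z":0,"fingers":200},
  {"wx":0,"wy":0,"wz":0,"x":0,"y":0,"z":0,"fingers":200},
], squeeze=20)

```text
t: 23.25
position: [0.581, 0.3132, 0.0166]
orientation: [-2.222, -0.0, 2.22]
force: [-2.3, -1.8, 7.5]
width: 0.589
```

play_rows([
  {"wx":0,"wy":0,"wz":0,"x":0,"y":0,"z":0,"fingers":0},
  {"wx":0,"wy":0,"wz":0,"x":0,"y":0,"z":0,"fingers":0},
  {"wx":0,"wy":0,"wz":0,"x":0,"y":0,"z":0,"fingers":0},
  {"wx":-1,"wy":0,"wz":0,"x":0,"y":0,"z":0,"fingers":0},
  {"wx":-1,"wy":0,"wz":0,"x":0,"y":0,"z":0,"fingers":0},
  {"wx":-1,"wy":0,"wz":0,"x":0,"y":0,"z":0,"fingers":0},
  {"wx":-1,"wy":0,"wz":0,"x":0,"y":0,"z":0,"fingers":0},
  {"wx":-1,"wy":0,"wz":0,"x":0,"y":0,"z":0,"fingers":0},
])

```text
t: 24.05
position: [0.5806, 0.3131, 0.0156]
orientation: [1.978, 0.442, -1.978]
force: [0.3, -0.2, -0.2]
width: 0.999
```

play_rows([
  {"wx":-1,"wy":0,"wz":0,"x":0,"y":0,"z":0,"fingers":0},
  {"wx":-1,"wy":0,"wz":0,"x":0,"y":0,"z":0,"fingers":0},
  {"wx":-1,"wy":0,"wz":0,"x":0,"y":0,"z":0,"fingers":0},
  {"wx":-1,"wy":0,"wz":0,"x":0,"y":0,"z":0,"fingers":0},
  {"wx":-1,"wy":0,"wz":0,"x":0,"y":0,"z":0,"fingers":0},
  {"wx":-1,"wy":0,"wz":0,"x":0,"y":0,"z":0,"fingers":0},
  {"wx":-1,"wy":0,"wz":0,"x":0,"y":0,"z":0,"fingers":0},
  {"wx":-1,"wy":0,"wz":0,"x":0,"y":0,"z":0,"fingers":0},
])

```text
t: 24.85
position: [0.5806, 0.3131, 0.0156]
orientation: [1.52, 0.972, -1.521]
force: [0.2, 0.4, -0.1]
width: 0.997
```

play_rows([
  {"wx":-1,"wy":0,"wz":0,"x":0,"y":0,"z":0,"fingers":0},
  {"wx":-1,"wy":0,"wz":0,"x":0,"y":0,"z":0,"fingers":0},
  {"wx":-1,"wy":0,"wz":0,"x":0,"y":0,"z":0,"fingers":0},
  {"wx":-1,"wy":0,"wz":0,"x":0,"y":0,"z":0,"fingers":0},
  {"wx":-1,"wy":0,"wz":0,"x":0,"y":0,"z":0,"fingers":0},
  {"wx":0,"wy":0,"wz":0,"x":0,"y":0,"z":0,"fingers":0},
])

```text
t: 25.45
position: [0.5806, 0.3131, 0.0155]
orientation: [1.208, 1.21, -1.208]
force: [-1.2, 0.1, -0.3]
width: 0.999
```

```bash
sed 's/^T=.*/T=np.array([[0,1,0],[0,0,-1],[-1,0,0.]])/' st.py>stx.py; python3 stx.py 580.9 313.3 15; python3 - <<'E'
from h import *
im=snapshot("scene")[:,:,::-1].copy();cv2.imwrite("pics/r_scene.png",crop(im,(423,250),36,8))
E
```

```text
t 25.45 pos [580.6 313.1  15.5] turn left(deg tool) [0.09 0.01 0.01] F [-1.2  0.1 -0.3] w 0.999 q [ 0.38  0.48  1.49 -0.    1.17  0.38]
tool shift units x,y,z [ 0.013  0.007 -0.004]
```

View pics/r_scene.png

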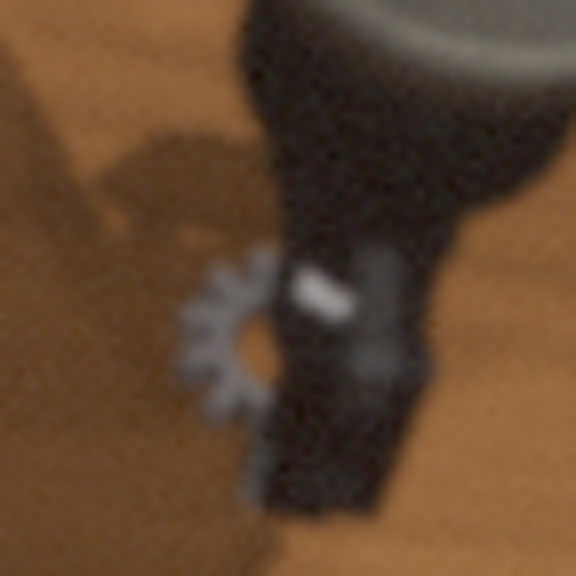

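play_rows([
  {"wx":0,"wy":0,"wz":0,"x":0,"y":0,"z":0,"fingers":150},
  {"wx":0,"wy":0,"wz":0,"x":0,"y":0,"z":0,"fingers":200},
  {"wx":0,"wy":0,"wz":0,"x":0,"y":0,"z":0,"fingers":200},
  {"wx":0,"wy":0,"wz":0,"x":0,"y":0,"z":0,"fingers":200},
  {"wx":0,"wy":0,"wz":0,"x":0,"y":0,"z":0,"fingers":200},
  {"wx":0,"wy":0,"wz":0,"x":0,"y":0,"z":0,"fingers":200},
], squeeze=30)

```text
t: 26.1
position: [0.5807, 0.3132, 0.0159]
orientation: [1.21, 1.209, -1.209]
force: [-2.1, -0.3, 5.3]
width: 0.576
```

play_rows([
  {"wx":0,"wy":0,"wz":0,"x":-0.1,"y":0,"z":0,"fingers":220},
  {"wx":0,"wy":0,"wz":0,"x":-0.4,"y":0,"z":0,"fingers":220},
  {"wx":0,"wy":0,"wz":0,"x":-0.7,"y":0,"z":0,"fingers":220},
  {"wx":0,"wy":0,"wz":0,"x":0,"y":0,"z":0,"fingers":220},
], squeeze=50)

```text
t: 26.5
position: [0.5823, 0.3138, 0.0685]
orientation: [1.213, 1.207, -1.204]
force: [1.4, 0.4, -0.4]
width: 0.568
```

```bash
python3 stx.py 612.4 -139.9 228; python3 - <<'E'
from h import *
im=snapshot("scene")[:,:,::-1].copy();cv2.imwrite("pics/s_scene.png",crop(im,(423,240),36,8))
E
```

```text
t 26.5 pos [582.3 313.8  68.5] turn left(deg tool) [-0.01 -0.12 -0.3 ] F [ 1.4  0.4 -0.4] w 0.568 q [ 0.38  0.43  1.44 -0.    1.26  0.38]
tool shift units x,y,z [-4.007  0.774 11.335]
```

View pics/s_scene.png

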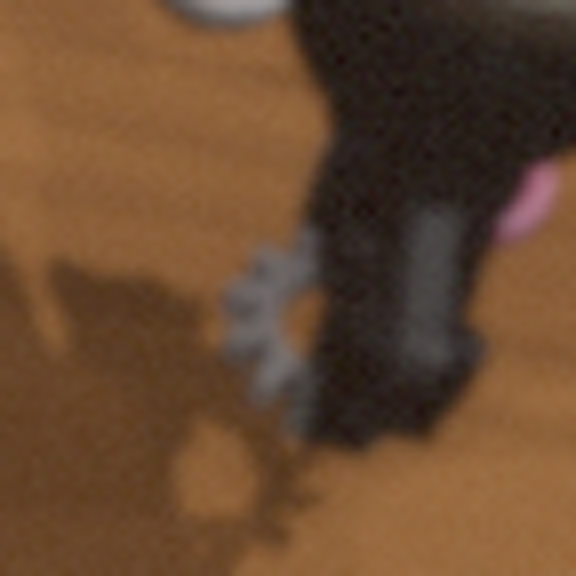

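play_rows([
  {"wx":0,"wy":0,"wz":0,"x":-0.8,"y":0,"z":0.2,"fingers":220},
  {"wx":0,"wy":0,"wz":0,"x":-0.9,"y":0,"z":0.3,"fingers":220},
  {"wx":0,"wy":0,"wz":0,"x":-0.9,"y":0,"z":0.4,"fingers":220},
  {"wx":0,"wy":0,"wz":0,"x":-0.9,"y":0.05,"z":0.5,"fingers":220},
  {"wx":0,"wy":0,"wz":0,"x":-0.5,"y":0.1,"z":0.8,"fingers":220},
  {"wx":0,"wy":0,"wz":0,"x":0,"y":0.1,"z":1,"fingers":220},
  {"wx":0,"wy":0,"wz":0,"x":0,"y":0.1,"z":1,"fingers":220},
  {"wx":0,"wy":0,"wz":0,"x":0,"y":0.1,"z":1,"fingers":220},
])

```text
t: 27.35
position: [0.5983, 0.1037, 0.2237]
orientation: [1.209, 1.209, -1.209]
force: [0.4, -0.6, -1.0]
width: 0.568
```

play_rows([
  {"wx":0,"wy":0,"wz":0,"x":0,"y":0.1,"z":1,"fingers":220},
  {"wx":0,"wy":0,"wz":0,"x":0,"y":0.1,"z":1,"fingers":220},
  {"wx":0,"wy":0,"wz":0,"x":0,"y":0.1,"z":1,"fingers":220},
  {"wx":0,"wy":0,"wz":0,"x":0,"y":0,"z":1,"fingers":220},
  {"wx":0,"wy":0,"wz":0,"x":0.2,"y":0,"z":0.8,"fingers":220},
  {"wx":0,"wy":0,"wz":0,"x":0.4,"y":0,"z":0.6,"fingers":220},
  {"wx":0,"wy":0,"wz":0,"x":0.3,"y":0,"z":0.3,"fingers":220},
  {"wx":0,"wy":0,"wz":0,"x":0,"y":0,"z":0,"fingers":220},
])

```text
t: 28.15
position: [0.6098, -0.1237, 0.1855]
orientation: [1.21, 1.212, -1.212]
force: [0.7, 0.2, -0.6]
width: 0.57
```

play_rows([
  {"wx":0,"wy":0,"wz":0,"x":0,"y":0,"z":0,"fingers":220},
  {"wx":0,"wy":0,"wz":0,"x":0,"y":0,"z":0,"fingers":220},
])

```text
t: 28.35
position: [0.611, -0.1218, 0.1884]
orientation: [1.209, 1.209, -1.208]
force: [0.5, 0.3, -0.9]
width: 0.568
```

```bash
python3 stx.py 612.4 -139.9 165
```

```text
t 28.35 pos [ 611.  -121.8  188.4] turn left(deg tool) [ 0.06  0.01 -0.05] F [ 0.5  0.3 -0.9] w 0.568 q [-0.32  0.27  1.4   0.    1.46 -0.32]
tool shift units x,y,z [0.585 0.035 0.453]
```

play_rows([
  {"wx":0,"wy":0,"wz":0,"x":0,"y":0.035,"z":0.25,"fingers":220},
  {"wx":0,"wy":0,"wz":0,"x":0.1,"y":0,"z":0.2,"fingers":220},
  {"wx":0,"wy":0,"wz":0,"x":0.3,"y":0,"z":0,"fingers":220},
  {"wx":0,"wy":0,"wz":0,"x":0.2,"y":0,"z":0,"fingers":220},
  {"wx":0,"wy":0,"wz":0,"x":0,"y":0,"z":0,"fingers":220},
  {"wx":0,"wy":0,"wz":0,"x":0,"y":0,"z":0,"fingers":220},
])

```text
t: 28.95
position: [0.6119, -0.1407, 0.1634]
orientation: [1.209, 1.21, -1.21]
force: [0.6, 0.7, -0.4]
width: 0.566
```

```bash
python3 stx.py 612.4 -139.9 149; python3 - <<'E'
from h import *
im=snapshot("scene")[:,:,::-1].copy();cv2.imwrite("pics/u_scene.png",crop(im,(192,200),36,8))
E
```

```text
t 28.95 pos [ 611.9 -140.7  163.4] turn left(deg tool) [ 0.   -0.01  0.04] F [ 0.6  0.7 -0.4] w 0.566 q [-0.35  0.3   1.42 -0.    1.42 -0.35]
tool shift units x,y,z [ 0.359  0.013 -0.019]
```

View pics/u_scene.png

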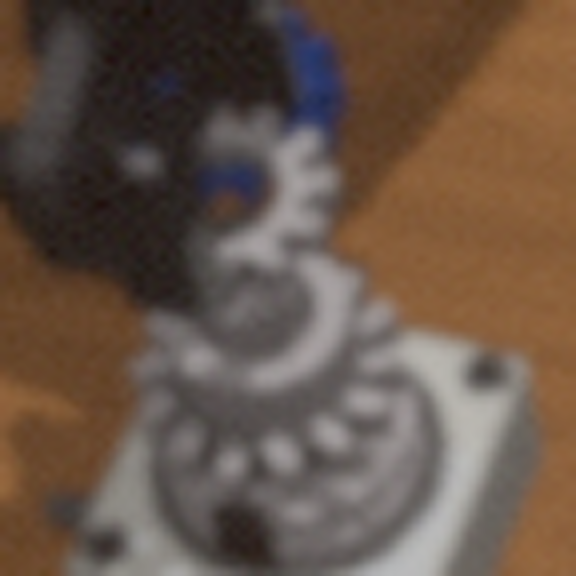

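play_rows([
  {"wx":0,"wy":0,"wz":0,"x":0.1,"y":0.01,"z":-0.02,"fingers":220},
  {"wx":0,"wy":0,"wz":0,"x":0.15,"y":0,"z":0,"fingers":220},
  {"wx":0,"wy":0,"wz":0,"x":0.1,"y":0,"z":0,"fingers":220},
  {"wx":0,"wy":0,"wz":0,"x":0.06,"y":0,"z":0,"fingers":220},
  {"wx":0,"wy":0,"wz":0,"x":0.06,"y":0,"z":0,"fingers":220},
  {"wx":0,"wy":0,"wz":0,"x":0,"y":0,"z":0,"fingers":220},
])

```text
t: 29.6
position: [0.6123, -0.1401, 0.1446]
orientation: [1.209, 1.21, -1.21]
force: [-0.3, -0.2, -1.2]
width: 0.566
```

play_rows([
  {"wx":0,"wy":0,"wz":0,"x":0.06,"y":0,"z":0,"fingers":220},
  {"wx":0,"wy":0,"wz":0,"x":0.06,"y":0,"z":0,"fingers":220},
  {"wx":0,"wy":0,"wz":0,"x":0.05,"y":0,"z":0,"fingers":220},
  {"wx":0,"wy":0,"wz":0,"x":0,"y":0,"z":0,"fingers":220},
])

```text
t: 30.0
position: [0.6123, -0.14, 0.1378]
orientation: [1.209, 1.21, -1.21]
force: [-0.6, -0.1, -1.3]
width: 0.571
```

Bottom now at about 122, on the cylinder and free.

play_rows([
  {"wx":0,"wy":0,"wz":0,"x":0.08,"y":0,"z":0,"fingers":220},
  {"wx":0,"wy":0,"wz":0,"x":0.08,"y":0,"z":0,"fingers":220},
  {"wx":0,"wy":0,"wz":0,"x":0.05,"y":0,"z":0,"fingers":220},
  {"wx":0,"wy":0,"wz":0,"x":0.03,"y":0,"z":0,"fingers":220},
  {"wx":0,"wy":0,"wz":0,"x":0.02,"y":0,"z":0,"fingers":220},
  {"wx":0,"wy":0,"wz":0,"x":0,"y":0,"z":0,"fingers":220},
])

```text
t: 30.6
position: [0.6124, -0.1401, 0.1276]
orientation: [1.209, 1.209, -1.209]
force: [-0.4, -0.1, -1.1]
width: 0.567
```

play_rows([
  {"wx":0,"wy":0,"wz":0,"x":0.02,"y":0,"z":0,"fingers":220},
  {"wx":0,"wy":0,"wz":0,"x":0.02,"y":0,"z":0,"fingers":220},
  {"wx":0,"wy":0,"wz":0,"x":0,"y":0,"z":0,"fingers":220},
])

```text
t: 30.9
position: [0.6125, -0.1401, 0.1262]
orientation: [1.209, 1.209, -1.209]
force: [0.2, 0.3, -0.5]
width: 0.563
```

play_rows([
  {"wx":0,"wy":0,"wz":0,"x":0.02,"y":0,"z":0,"fingers":220},
  {"wx":0,"wy":0,"wz":0,"x":0.01,"y":0,"z":0,"fingers":220},
  {"wx":0,"wy":0,"wz":0,"x":0,"y":0,"z":0,"fingers":220},
])

```text
t: 31.2
position: [0.6125, -0.1401, 0.126]
orientation: [1.209, 1.208, -1.209]
force: [-4.5, 2.2, 12.0]
width: 0.566
```

play_rows([
  {"wx":0,"wy":0,"wz":0,"x":0,"y":0,"z":0,"fingers":100},
  {"wx":0,"wy":0,"wz":0,"x":0,"y":0,"z":0,"fingers":0},
  {"wx":0,"wy":0,"wz":0,"x":0,"y":0,"z":0,"fingers":0},
  {"wx":0,"wy":0,"wz":0,"x":0,"y":0,"z":0,"fingers":0},
  {"wx":0,"wy":0,"wz":0,"x":-0.4,"y":0,"z":0,"fingers":0},
  {"wx":0,"wy":0,"wz":0,"x":-0.8,"y":0,"z":0,"fingers":0},
  {"wx":0,"wy":0,"wz":0,"x":-0.9,"y":0,"z":0,"fingers":0},
  {"wx":0,"wy":0,"wz":0,"x":-0.4,"y":-0.8,"z":0,"fingers":0},
])

```text
t: 32.0
position: [0.5824, -0.1403, 0.2275]
orientation: [1.21, 1.206, -1.207]
force: [-0.6, -0.9, 0.4]
width: 1.005
```

```bash
python3 stx.py 440.5 289 220; python3 - <<'E'
from h import *
im=snapshot("scene")[:,:,::-1].copy();cv2.imwrite("pics/v_scene.png",crop(im,(192,195),36,8))
print(ray("top",140,224,.01),ray("top",190,272,.026))
E
```

```text
t 32.0 pos [ 582.4 -140.3  227.5] turn left(deg tool) [ 0.03  0.06 -0.19] F [-0.6 -0.9  0.4] w 1.005 q [-0.37  0.2   1.41  0.    1.52 -0.37]
tool shift units x,y,z [  0.164  -3.542 -10.735]
[0.49290415 0.34974359 0.01      ] [0.36710306 0.21788545 0.026     ]
```

View pics/v_scene.png

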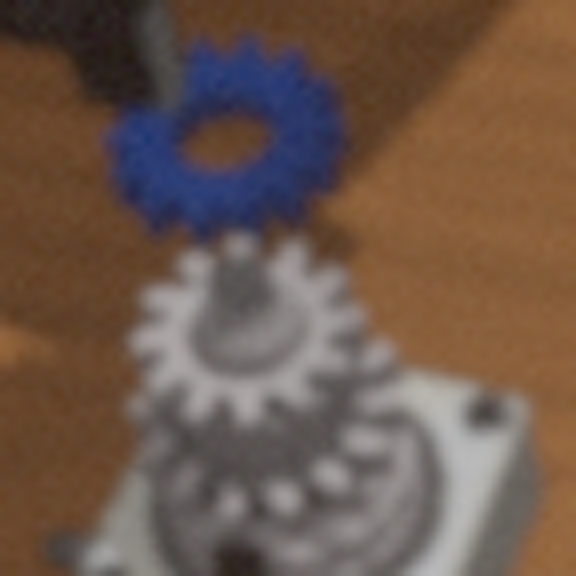

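play_rows([
  {"wx":0,"wy":0,"wz":0,"x":0,"y":-0.6,"z":-0.5,"fingers":0},
  {"wx":0,"wy":0,"wz":0,"x":0,"y":-0.5,"z":-0.8,"fingers":0},
  {"wx":0,"wy":0,"wz":0,"x":0,"y":-0.4,"z":-0.9,"fingers":0},
  {"wx":0,"wy":0,"wz":0,"x":0,"y":-0.4,"z":-0.9,"fingers":0},
  {"wx":0,"wy":0,"wz":0,"x":0,"y":-0.3,"z":-0.9,"fingers":0},
  {"wx":0,"wy":0,"wz":0,"x":0,"y":-0.3,"z":-0.9,"fingers":0},
  {"wx":0,"wy":0,"wz":0,"x":0,"y":-0.3,"z":-0.9,"fingers":0},
  {"wx":0,"wy":0,"wz":0,"x":0,"y":-0.2,"z":-0.9,"fingers":0},
])

```text
t: 32.85
position: [0.4595, 0.1293, 0.225]
orientation: [1.21, 1.209, -1.209]
force: [0.5, -0.1, 0.1]
width: 1.004
```

play_rows([
  {"wx":0,"wy":0,"wz":0,"x":0.2,"y":0,"z":-0.9,"fingers":0},
  {"wx":0,"wy":0,"wz":0,"x":0.5,"y":0,"z":-0.9,"fingers":0},
  {"wx":0,"wy":0,"wz":0,"x":0.6,"y":0,"z":-0.9,"fingers":0},
  {"wx":0,"wy":0,"wz":0,"x":0.8,"y":0,"z":-0.6,"fingers":0},
  {"wx":0,"wy":0,"wz":0,"x":0.8,"y":0,"z":0,"fingers":0},
  {"wx":0,"wy":0,"wz":0,"x":0,"y":0,"z":0,"fingers":0},
  {"wx":0,"wy":0,"wz":0,"x":0,"y":0,"z":0,"fingers":0},
])

```text
t: 33.55
position: [0.4605, 0.2597, 0.1095]
orientation: [1.209, 1.209, -1.21]
force: [0.8, -0.3, 2.2]
width: 0.999
```

```bash
python3 stx.py 440.5 289 15
```

```text
t 33.55 pos [460.5 259.7 109.5] turn left(deg tool) [-0.01  0.02  0.03] F [ 0.8 -0.3  2.2] w 0.999 q [ 0.37  0.14  1.73 -0.    1.27  0.37]
tool shift units x,y,z [ 2.363 -0.5   -0.732]
```

play_rows([
  {"wx":0,"wy":0,"wz":0,"x":0.1,"y":-0.25,"z":-0.37,"fingers":0},
  {"wx":0,"wy":0,"wz":0,"x":0.4,"y":-0.25,"z":-0.36,"fingers":0},
  {"wx":0,"wy":0,"wz":0,"x":0.5,"y":0,"z":0,"fingers":0},
  {"wx":0,"wy":0,"wz":0,"x":0.6,"y":0,"z":0,"fingers":0},
  {"wx":0,"wy":0,"wz":0,"x":0.4,"y":0,"z":0,"fingers":0},
  {"wx":0,"wy":0,"wz":0,"x":0.2,"y":0,"z":0,"fingers":0},
  {"wx":0,"wy":0,"wz":0,"x":0.1,"y":0,"z":0,"fingers":0},
  {"wx":0,"wy":0,"wz":0,"x":0,"y":0,"z":0,"fingers":0},
])

```text
t: 34.35
position: [0.4411, 0.2891, 0.0178]
orientation: [1.21, 1.208, -1.209]
force: [-0.5, 0.9, 0.3]
width: 0.999
```

```bash
python3 stx.py 440.5 289 16; python3 - <<'E'
from h import *
im=snapshot("scene")[:,:,::-1].copy();cv2.imwrite("pics/w_scene.png",crop(im,(415,198),36,8))
E
```

```text
t 34.35 pos [441.1 289.1  17.8] turn left(deg tool) [-0.03 -0.02 -0.06] F [-0.5  0.9  0.3] w 0.999 q [ 0.43  0.24  1.82 -0.    1.08  0.43]
tool shift units x,y,z [ 0.045 -0.015  0.003]
```

View pics/w_scene.png

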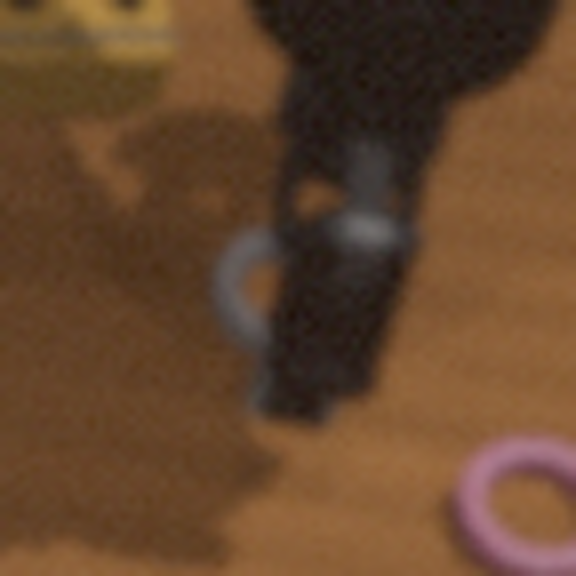

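play_rows([
  {"wx":0,"wy":0,"wz":0,"x":0.03,"y":0,"z":0,"fingers":150},
  {"wx":0,"wy":0,"wz":0,"x":0,"y":0,"z":0,"fingers":220},
  {"wx":0,"wy":0,"wz":0,"x":0,"y":0,"z":0,"fingers":220},
  {"wx":0,"wy":0,"wz":0,"x":0,"y":0,"z":0,"fingers":220},
  {"wx":0,"wy":0,"wz":0,"x":0,"y":0,"z":0,"fingers":220},
  {"wx":0,"wy":0,"wz":0,"x":0,"y":0,"z":0,"fingers":220},
  {"wx":0,"wy":0,"wz":0,"x":0,"y":0,"z":0,"fingers":220},
], squeeze=20)

```text
t: 35.1
position: [0.4406, 0.2892, 0.0161]
orientation: [1.209, 1.209, -1.209]
force: [-1.2, -1.0, 4.9]
width: 0.45
```

play_rows([
  {"wx":0,"wy":0,"wz":0,"x":0,"y":0,"z":0,"fingers":50},
  {"wx":0,"wy":0,"wz":0,"x":0,"y":0,"z":0,"fingers":50},
  {"wx":0,"wy":0,"wz":0,"x":0,"y":0,"z":0,"fingers":50},
  {"wx":1,"wy":0,"wz":0,"x":0,"y":0,"z":0,"fingers":50},
  {"wx":1,"wy":0,"wz":0,"x":0,"y":0,"z":0,"fingers":50},
  {"wx":1,"wy":0,"wz":0,"x":0,"y":0,"z":0,"fingers":50},
  {"wx":1,"wy":0,"wz":0,"x":0,"y":0,"z":0,"fingers":50},
  {"wx":1,"wy":0,"wz":0,"x":0,"y":0,"z":0,"fingers":50},
])

```text
t: 35.9
position: [0.4404, 0.2891, 0.0156]
orientation: [1.525, 0.968, -1.526]
force: [0.1, 0.5, -0.3]
width: 0.799
```

play_rows([
  {"wx":1,"wy":0,"wz":0,"x":0,"y":0,"z":0,"fingers":50},
  {"wx":1,"wy":0,"wz":0,"x":0,"y":0,"z":0,"fingers":50},
  {"wx":1,"wy":0,"wz":0,"x":0,"y":0,"z":0,"fingers":50},
  {"wx":1,"wy":0,"wz":0,"x":0,"y":0,"z":0,"fingers":50},
  {"wx":1,"wy":0,"wz":0,"x":0,"y":0,"z":0,"fingers":50},
  {"wx":1,"wy":0,"wz":0,"x":0,"y":0,"z":0,"fingers":50},
  {"wx":1,"wy":0,"wz":0,"x":0,"y":0,"z":0,"fingers":50},
  {"wx":1,"wy":0,"wz":0,"x":0,"y":0,"z":0,"fingers":50},
])

```text
t: 36.7
position: [0.4404, 0.2891, 0.0156]
orientation: [1.982, 0.435, -1.982]
force: [0.6, 0.1, 0.4]
width: 0.805
```

play_rows([
  {"wx":1,"wy":0,"wz":0,"x":0,"y":0,"z":0,"fingers":50},
  {"wx":1,"wy":0,"wz":0,"x":0,"y":0,"z":0,"fingers":50},
  {"wx":1,"wy":0,"wz":0,"x":0,"y":0,"z":0,"fingers":50},
  {"wx":1,"wy":0,"wz":0,"x":0,"y":0,"z":0,"fingers":50},
  {"wx":1,"wy":0,"wz":0,"x":0,"y":0,"z":0,"fingers":50},
  {"wx":0,"wy":0,"wz":0,"x":0,"y":0,"z":0,"fingers":50},
])

```text
t: 37.3
position: [0.4404, 0.2891, 0.0156]
orientation: [-2.22, 0.002, 2.221]
force: [0.3, 0.5, -0.2]
width: 0.804
```

```bash
python3 st.py 440.5 289 16; python3 - <<'E'
from h import *
im=snapshot("scene")[:,:,::-1].copy();cv2.imwrite("pics/x_scene.png",crop(im,(415,198),36,8))
E
```

```text
t 37.3 pos [440.4 289.1  15.6] turn left(deg tool) [-0.1   0.01 -0.01] F [ 0.3  0.5 -0.2] w 0.804 q [ 0.43  0.24  1.82 -0.    1.07  2.01]
tool shift units x,y,z [-0.009  0.004 -0.002]
```

View pics/x_scene.png

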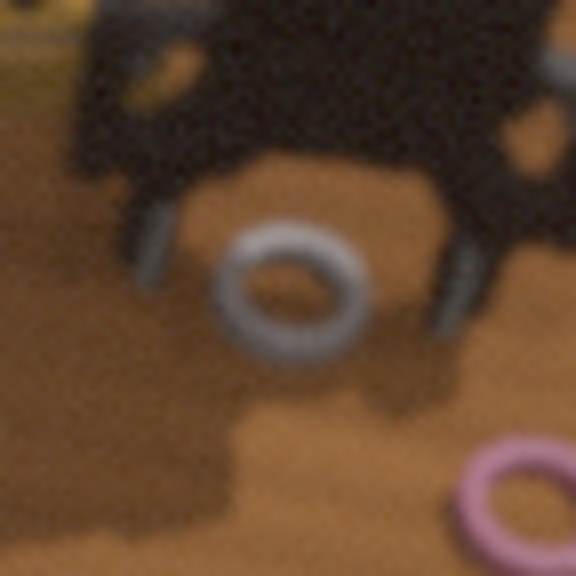

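play_rows([
  {"wx":0,"wy":0,"wz":0,"x":0,"y":0,"z":0,"fingers":180},
  {"wx":0,"wy":0,"wz":0,"x":0,"y":0,"z":0,"fingers":220},
  {"wx":0,"wy":0,"wz":0,"x":0,"y":0,"z":0,"fingers":220},
  {"wx":0,"wy":0,"wz":0,"x":0,"y":0,"z":0,"fingers":220},
  {"wx":0,"wy":0,"wz":0,"x":0,"y":0,"z":0,"fingers":220},
  {"wx":0,"wy":0,"wz":0,"x":0,"y":0,"z":0,"fingers":220},
], squeeze=30)

```text
t: 37.95
position: [0.4405, 0.2892, 0.016]
orientation: [2.221, 0.001, -2.221]
force: [-2.6, -1.6, 6.1]
width: 0.448
```

play_rows([
  {"wx":0,"wy":0,"wz":0,"x":-0.1,"y":0,"z":0,"fingers":230},
  {"wx":0,"wy":0,"wz":0,"x":-0.4,"y":0,"z":0,"fingers":230},
  {"wx":0,"wy":0,"wz":0,"x":-0.7,"y":0,"z":0,"fingers":230},
  {"wx":0,"wy":0,"wz":0,"x":0,"y":0,"z":0,"fingers":230},
], squeeze=45)

```text
t: 38.35
position: [0.4419, 0.2898, 0.067]
orientation: [-2.226, -0.003, 2.216]
force: [-0.1, 0.0, -0.6]
width: 0.437
```

```bash
python3 st.py 612.4 -140 230; python3 - <<'E'
from h import *
im=snapshot("scene")[:,:,::-1].copy();cv2.imwrite("pics/y_scene.png",crop(im,(415,188),36,8))
E
```

```text
t 38.35 pos [441.9 289.8  67. ] turn left(deg tool) [ 0.04 -0.24  0.11] F [-0.1  0.  -0.6] w 0.437 q [ 0.43  0.18  1.78 -0.    1.18  2.  ]
tool shift units x,y,z [-4.078 10.741 -4.273]
```

View pics/y_scene.png

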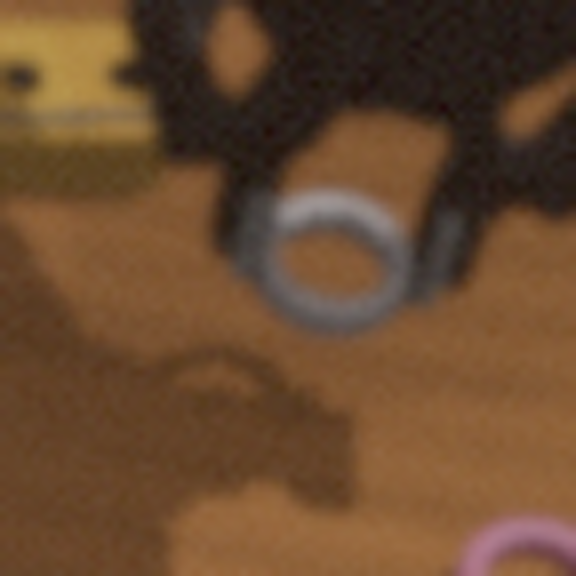

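play_rows([
  {"wx":0,"wy":0,"wz":0,"x":-0.7,"y":0.4,"z":0,"fingers":230},
  {"wx":0,"wy":0,"wz":0,"x":-0.7,"y":0.7,"z":0,"fingers":230},
  {"wx":0,"wy":0,"wz":0,"x":-0.7,"y":0.8,"z":0,"fingers":230},
  {"wx":0,"wy":0,"wz":0,"x":-0.7,"y":0.9,"z":-0.1,"fingers":230},
  {"wx":0,"wy":0,"wz":0,"x":-0.7,"y":0.9,"z":-0.2,"fingers":230},
  {"wx":0,"wy":0,"wz":0,"x":-0.4,"y":0.9,"z":-0.3,"fingers":230},
  {"wx":0,"wy":0,"wz":0,"x":0,"y":0.9,"z":-0.4,"fingers":230},
  {"wx":0,"wy":0,"wz":0,"x":0,"y":0.9,"z":-0.4,"fingers":230},
])

```text
t: 39.2
position: [0.4968, 0.0316, 0.2196]
orientation: [2.222, 0.0, -2.221]
force: [1.2, 1.3, -0.3]
width: 0.436
```

play_rows([
  {"wx":0,"wy":0,"wz":0,"x":0,"y":0.9,"z":-0.5,"fingers":230},
  {"wx":0,"wy":0,"wz":0,"x":0,"y":0.9,"z":-0.5,"fingers":230},
  {"wx":0,"wy":0,"wz":0,"x":0.1,"y":0.8,"z":-0.5,"fingers":230},
  {"wx":0,"wy":0,"wz":0,"x":0.2,"y":0.7,"z":-0.5,"fingers":230},
  {"wx":0,"wy":0,"wz":0,"x":0.3,"y":0.5,"z":-0.4,"fingers":230},
  {"wx":0,"wy":0,"wz":0,"x":0.3,"y":0.2,"z":-0.2,"fingers":230},
  {"wx":0,"wy":0,"wz":0,"x":0,"y":0,"z":0,"fingers":230},
  {"wx":0,"wy":0,"wz":0,"x":0,"y":0,"z":0,"fingers":230},
])

```text
t: 40.0
position: [0.6, -0.1261, 0.1832]
orientation: [-2.22, -0.001, 2.223]
force: [0.1, 0.9, -0.1]
width: 0.437
```

```bash
python3 st.py 612.4 -140 165
```

```text
t 40.0 pos [ 600.  -126.1  183.2] turn left(deg tool) [0.02 0.07 0.03] F [ 0.1  0.9 -0.1] w 0.437 q [-0.33  0.26  1.44  0.    1.45  1.24]
tool shift units x,y,z [ 0.454  0.348 -0.311]
```

play_rows([
  {"wx":0,"wy":0,"wz":0,"x":0,"y":0.2,"z":-0.2,"fingers":230},
  {"wx":0,"wy":0,"wz":0,"x":0,"y":0.14,"z":-0.11,"fingers":230},
  {"wx":0,"wy":0,"wz":0,"x":0.2,"y":0,"z":0,"fingers":230},
  {"wx":0,"wy":0,"wz":0,"x":0.2,"y":0,"z":0,"fingers":230},
  {"wx":0,"wy":0,"wz":0,"x":0,"y":0,"z":0,"fingers":230},
  {"wx":0,"wy":0,"wz":0,"x":0,"y":0,"z":0,"fingers":230},
])

```text
t: 40.6
position: [0.6126, -0.1403, 0.1674]
orientation: [-2.221, -0.0, 2.222]
force: [0.3, 0.2, -0.9]
width: 0.437
```

```bash
python3 st.py 612.4 -140 149; python3 - <<'E'
from h import *
im=snapshot("scene")[:,:,::-1].copy();cv2.imwrite("pics/z_scene.png",crop(im,(192,195),36,8))
E
```

```text
t 40.6 pos [ 612.6 -140.3  167.4] turn left(deg tool) [0.   0.04 0.01] F [ 0.3  0.2 -0.9] w 0.437 q [-0.35  0.3   1.42 -0.    1.43  1.22]
tool shift units x,y,z [ 0.459 -0.006  0.004]
```

View pics/z_scene.png

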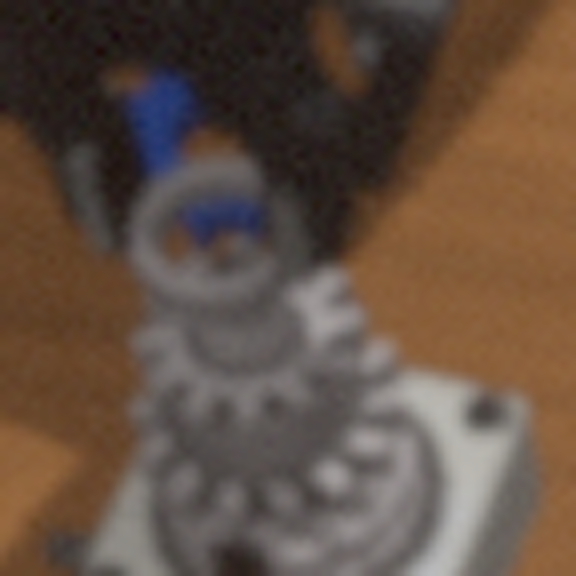

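play_rows([
  {"wx":0,"wy":0,"wz":0,"x":0.15,"y":0,"z":0,"fingers":230},
  {"wx":0,"wy":0,"wz":0,"x":0.15,"y":0,"z":0,"fingers":230},
  {"wx":0,"wy":0,"wz":0,"x":0.1,"y":0,"z":0,"fingers":230},
  {"wx":0,"wy":0,"wz":0,"x":0.06,"y":0,"z":0,"fingers":230},
  {"wx":0,"wy":0,"wz":0,"x":0.06,"y":0,"z":0,"fingers":230},
  {"wx":0,"wy":0,"wz":0,"x":0,"y":0,"z":0,"fingers":230},
])

```text
t: 41.25
position: [0.6127, -0.1405, 0.1466]
orientation: [-2.221, 0.0, 2.222]
force: [0.4, -0.8, -1.3]
width: 0.436
```

play_rows([
  {"wx":0,"wy":0,"wz":0,"x":0.06,"y":0,"z":0,"fingers":230},
  {"wx":0,"wy":0,"wz":0,"x":0.06,"y":0,"z":0,"fingers":230},
  {"wx":0,"wy":0,"wz":0,"x":0.05,"y":0,"z":0,"fingers":230},
  {"wx":0,"wy":0,"wz":0,"x":0.03,"y":0,"z":0,"fingers":230},
  {"wx":0,"wy":0,"wz":0,"x":0,"y":0,"z":0,"fingers":230},
])

```text
t: 41.75
position: [0.6127, -0.1404, 0.1387]
orientation: [-2.221, 0.0, 2.222]
force: [-0.6, 0.6, -1.1]
width: 0.436
```

play_rows([
  {"wx":0,"wy":0,"wz":0,"x":0.03,"y":0,"z":0,"fingers":230},
  {"wx":0,"wy":0,"wz":0,"x":0.02,"y":0,"z":0,"fingers":230},
  {"wx":0,"wy":0,"wz":0,"x":0.015,"y":0,"z":0,"fingers":230},
  {"wx":0,"wy":0,"wz":0,"x":0,"y":0,"z":0,"fingers":230},
])

```text
t: 42.15
position: [0.6126, -0.1404, 0.1364]
orientation: [-2.221, 0.0, 2.222]
force: [-5.8, 0.5, 3.0]
width: 0.432
```

play_rows([
  {"wx":0,"wy":0,"wz":0,"x":0.015,"y":0,"z":0,"fingers":230},
  {"wx":0,"wy":0,"wz":0,"x":0,"y":0,"z":0,"fingers":230},
])

```text
t: 42.35
position: [0.6126, -0.1404, 0.1362]
orientation: [2.221, -0.0, -2.222]
force: [-7.2, 0.6, 7.5]
width: 0.433
```

play_rows([
  {"wx":0,"wy":0,"wz":0,"x":0,"y":0,"z":0,"fingers":100},
  {"wx":0,"wy":0,"wz":0,"x":0,"y":0,"z":0,"fingers":0},
  {"wx":0,"wy":0,"wz":0,"x":0,"y":0,"z":0,"fingers":0},
  {"wx":0,"wy":0,"wz":0,"x":0,"y":0,"z":0,"fingers":0},
  {"wx":0,"wy":0,"wz":0,"x":-0.4,"y":0,"z":0,"fingers":0},
  {"wx":0,"wy":0,"wz":0,"x":-0.8,"y":0,"z":0,"fingers":0},
  {"wx":0,"wy":0,"wz":0,"x":-0.8,"y":0,"z":0,"fingers":0},
  {"wx":0,"wy":0,"wz":0,"x":0,"y":0.5,"z":0.8,"fingers":0},
])

```text
t: 43.15
position: [0.5836, -0.1598, 0.2199]
orientation: [2.226, 0.0, -2.212]
force: [0.4, -1.0, 0.1]
width: 0.994
```

play_rows([
  {"wx":0,"wy":0,"wz":0,"x":0,"y":0.5,"z":0.9,"fingers":0},
  {"wx":0,"wy":0,"wz":0,"x":0,"y":0.5,"z":0.9,"fingers":0},
  {"wx":0,"wy":0,"wz":0,"x":0,"y":0.5,"z":0.9,"fingers":0},
  {"wx":0,"wy":0,"wz":0,"x":0,"y":0.5,"z":0.9,"fingers":0},
  {"wx":0,"wy":0,"wz":0,"x":0,"y":0.5,"z":0.5,"fingers":0},
  {"wx":0,"wy":0,"wz":0,"x":0,"y":0,"z":0,"fingers":0},
  {"wx":0,"wy":0,"wz":0,"x":0,"y":0,"z":0,"fingers":0},
])

```text
t: 43.85
position: [0.4167, -0.2608, 0.216]
orientation: [-2.221, 0.002, 2.22]
force: [-0.9, 0.6, 0.2]
width: 1.0
```

```bash
python3 st.py; python3 - <<'E'
from h import *
s=snapshot("scene")[:,:,::-1].copy();t=snapshot("top")[:,:,::-1].copy();cv2.imwrite("pics/fin_scene.png",s)
k=crop(s,(192,200),36,8)
def ell(X,Y,z,r,col):
    P=[]
    for a in np.linspace(0,6.28,60):
        u,v=proj("scene",((X+r*np.cos(a))/1000,(Y+r*np.sin(a))/1000,z/1000));P.append(((u+.5-156)*8,(v+.5-164)*8))
    cv2.polylines(k2,[np.array(P,np.int32)],True,col,1)
k2=k.copy();ell(615.2,-140,130,20,(0,0,255));ell(615.2,-140,120,26,(0,255,0));ell(615.2,-140,90,32,(255,255,0))
cv2.imwrite("pics/fin1.png",k);cv2.imwrite("pics/fin3.png",k2);cv2.imwrite("pics/fin2.png",crop(t,(334,172),36,8))
E
```

```text
t 43.85 pos [ 416.7 -260.8  216. ] turn left(deg tool) [-0.09 -0.03 -0.02] F [-0.9  0.6  0.2] w 1.0 q [-0.72 -0.01  1.67  0.    1.48  0.86]
```

View pics/fin1.png

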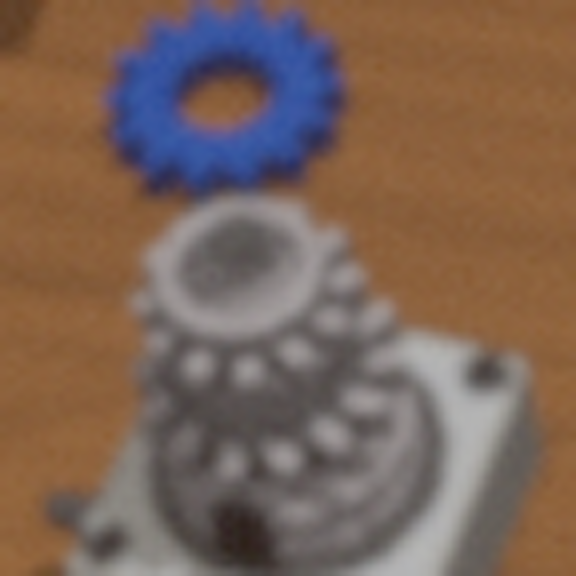

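View pics/fin3.png

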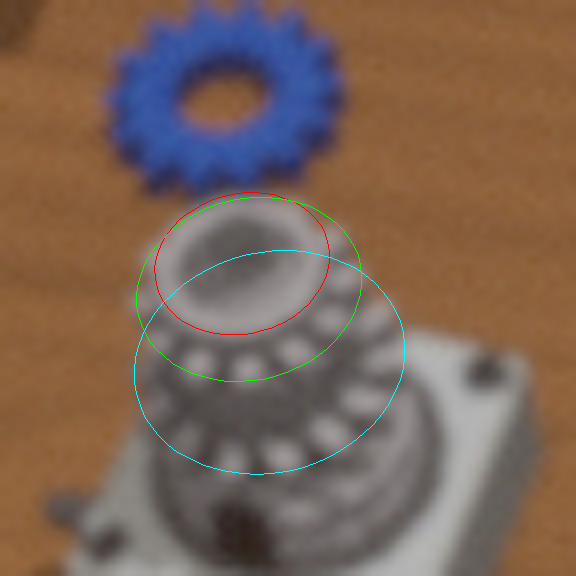

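View pics/fin_scene.png

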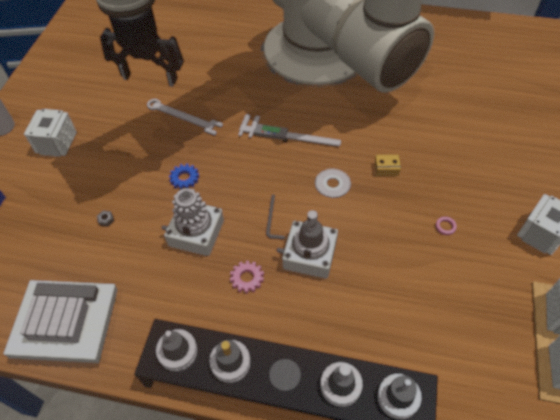

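View pics/fin2.png

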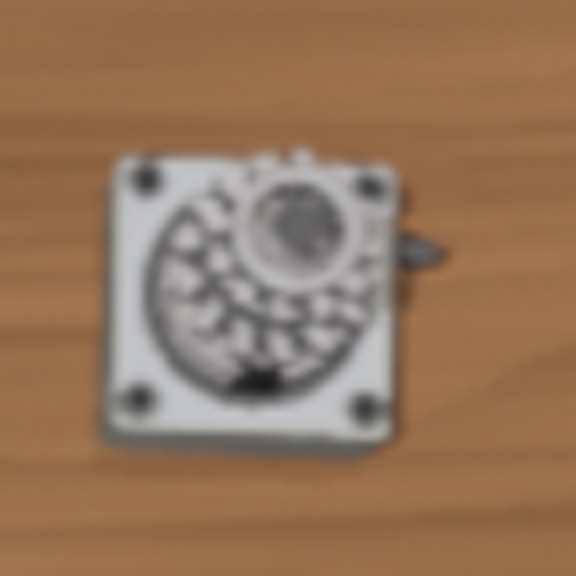

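```bash
python3 -c "
from rig import *
print(hand_in())"
```

```text
the job is handed in; nothing more can be done
None
```

The gang is built on the arbor in the order you asked: large cutter, tall spacer, small cutter, thin spacer. I handed the job in at about 44 s of the 96 s allowed.

- **Seating:** I slid each ring down in the grip until it met resistance of 5–12 N. The heights at contact put the undersides at about 77.7, 90.1, 110.1 and 120.2 mm, against the nominal 77, 90, 110 and 120. The 0.7 mm on the large cutter is probably uncertainty in how high it was gripped, because the tall spacer on top of it seated at its nominal height.
- **Final pictures:** All four rings look flat and stacked, with outlines matching the expected heights. The gripper was well clear of the arbor. The nut, slitting saw, brass block, hex key and the blue and pink look-alikes appear where they were; I judged that by eye and did not measure it.
- **Camera disagreement:** The two cameras differed by 2–7 mm in x. I centred three of the rings by gripping them from two directions. The tall spacer was gripped only once. All four slid on with less than about 2 N of drag.

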